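# Put away a returned job kit: empty the tub, stack the kit in its tray

### The job

A job's kit has come back to the store. Tip the leftover copper couplings out of the white tub into the yellow stock bin, then put the kit away as one steady, centred stack in the grey tray, everything the right way up and each thing on one with a wider base: the black case at the bottom, then whichever of the other kit pieces are there, and the emptied tub standing upright on top. Leave the other things on the bench where they are.

Things in the scene. Friction and masses are not known exactly. Their poses are not given: they have to be found in the camera images.
- tray: Grey shallow open tray, fixed to the bench: outside 206 (its x) x 156 (its y) mm, walls 5 mm thick and 22 mm high, floor 5 mm thick; inside 196 x 146 mm. Origin: centre of its underside, on the bench top. Yaw varies.
- case_mid (a point): Kit piece, always there: black hard case 170 (x) x 120 (y) x 56 (z) mm, 0.6 kg. Point: its centre, 28 mm above its underside; z up. Lid recess 94 (x) x 62 (y) mm, 34 deep, crossed by the carrying handle, a solid grey bar 24 wide (x), 62 long (y), flush with the lid. Lift by the bar, fingers closing along x; the pockets beside it are 35 mm wide, so open only to about 50 mm first.
- carton_mid (a point): Kit piece, always there: cardboard carton 150 (x) x 66 (y) x 40 (z) mm, 0.35 kg. It spans the recess of the case. Point: its centre, 20 mm above its underside; z up.
- index_mid (a point): Kit piece, may be absent: grey sheet-steel drill index box 105 (x) x 60 (y) x 28 (z) mm, 0.3 kg. Point: its centre, 14 mm above its underside; z up.
- tin_mid (a point): Kit piece, may be absent: round steel tin, diameter 60 mm, height 42 mm, 0.28 kg. Point: its centre, 21 mm above its underside; z up.
- spool_mid (a point): Kit piece, may be absent: spool of solder standing on its flange, flanges of diameter 52 mm and 5 mm thick, wound core of diameter 44 mm, height 38 mm, 0.25 kg. Point: its centre, 19 mm above its underside; z up.
- tub_mid (a point): White open plastic tub, tapered: base diameter 46 mm, rim diameter 64 mm, height 90 mm, wall 3 mm, bottom 5 mm, 0.08 kg empty. At the start it stands upright with the couplings in it. Point: its centre, 45 mm above its underside; z towards the mouth. Smooth inside; the couplings slide out once it is tipped some 120 degrees from upright.
- bin_mid (a point): Yellow open stock bin, loose, 180 (x) x 130 (y) x 80 (z) mm, walls and floor 4 mm, its front wall (at -x) only 55 mm high, 0.7 kg. Point: its centre, 40 mm above its underside; z up.
- coupling1_mid (a point): Copper coupling, diameter 18 mm, length 22 mm (its z), 22 g, in the tub at the start; two to four are there. Point: its centre.
- coupling2_mid (a point): Copper coupling, diameter 18 mm, length 22 mm (its z), 22 g, in the tub at the start; two to four are there. Point: its centre.
- coupling3_mid (a point): Copper coupling, diameter 18 mm, length 22 mm (its z), 22 g, in the tub at the start; two to four are there. Point: its centre.
- coupling4_mid (a point): Copper coupling, diameter 18 mm, length 22 mm (its z), 22 g, in the tub at the start; two to four are there. Point: its centre.
- sealant: Bystander: tube standing on its black cap, diameter 27 mm, 99 mm high. Origin: centre of its underside.
- torch: Bystander: small pocket torch standing on its head, diameter 34 mm, 103 mm high. Origin: centre of its underside.
Not all that is in view belongs to the job. Leave any red or turquoise look-alike of the part that bears spool_mid alone.

How it is judged:
On the way:
1. the tub is tipped over, its mouth pointing below level, above the bin (angle between tub_mid's own z axis and vertical above 1.6 rad and horizontal distance between tub_mid and bin_mid below 0.11 m), for 0.1 s.
At the end, for the whole second after the job is handed in: Couplings inside the upright bin; case flat in the tray (within 25 mm of its centre); on it in one stack, upward: carton, drill index, tin, spool, tub (those present), each within 30 mm sideways of the case's centre, upright within 0.1 rad, at rest (x of coupling1_mid in the frame of bin_mid between -0.088 and 0.088 m and y of coupling1_mid in the frame of bin_mid between -0.063 and 0.063 m and z of coupling1_mid in the frame of bin_mid between -0.04 and 0.04 m and x of coupling2_mid in the frame of bin_mid between -0.088 and 0.088 m and y of coupling2_mid in the frame of bin_mid between -0.063 and 0.063 m and z of coupling2_mid in the frame of bin_mid between -0.04 and 0.04 m and x of coupling3_mid in the frame of bin_mid between -0.088 and 0.088 m and y of coupling3_mid in the frame of bin_mid between -0.063 and 0.063 m and z of coupling3_mid in the frame of bin_mid between -0.04 and 0.04 m and x of coupling4_mid in the frame of bin_mid between -0.088 and 0.088 m and y of coupling4_mid in the frame of bin_mid between -0.063 and 0.063 m and z of coupling4_mid in the frame of bin_mid between -0.04 and 0.04 m and angle between each of bin_mid, case_mid, carton_mid, index_mid, tin_mid, spool_mid, tub_mid's own z axis and vertical below 0.1 rad and horizontal distance between case_mid and tray below 0.025 m and z of case_mid in the frame of tray below 0.042 m and linear speed of each of case, carton, index, tin, spool, tub below 0.03 m/s and horizontal distance between each of carton_mid, index_mid, tin_mid, spool_mid, tub_mid and case_mid below 0.03 m and z of each of carton_mid, index_mid, tin_mid, spool_mid, tub_mid in the frame of case_mid above 0.02 m and z of each of index_mid, tin_mid, spool_mid, tub_mid in the frame of carton_mid above 0.02 m and z of each of tin_mid, spool_mid, tub_mid in the frame of index_mid above 0.02 m and z of each of spool_mid, tub_mid in the frame of tin_mid above 0.02 m and z of tub_mid in the frame of spool_mid above 0.02 m); the robot touches nothing.
It fails at once if a bystander (sealant tube, torch) is shoved more than 50 mm or knocked over (distance of any of sealant, torch from where it was at the start of the episode above 0.05 m or angle between any of sealant, torch's own z axis and vertical above 0.7 rad).
Of index, tin, spool only 1 to 3 are there at a start; the rules pass over those that are not, and their reading is None.
Of coupling1, coupling2, coupling3, coupling4 only 2 to 4 are there at a start; the rules pass over those that are not, and their reading is None.
At some moment in a run one of bin, case may be knocked a few centimetres aside while the robot is not near it.
It also fails if it takes over 210 s, if anything falls off the work surface, if the arm or the gripper's body presses on something with over 40 N, if the wrist force passes 120 N, or if a joint passes its speed limit or range.

### The arm

A 6-joint arm with a two-finger parallel gripper is mounted at the origin on the work surface. World frame = base frame: x ahead of the robot, y to its left, z up, the work surface at z = 0. Lengths are in m, angles in rad, forces in N, time in s.
With the tool pointing down it reaches from about 0.425 to 0.95 m from the base axis. Payload 3.5 kg.
Tool frame: the origin (TCP) lies on the front face of the gripper's body, between the roots of the fingers; the fingertips stand 73 mm ahead of it and the grasp point (between the pads) lies 54 mm ahead of it (hold_point_z is the z of the grasp point in the tool frame, in m); z points along the fingers, y is the line along which they close (so a half turn about z gives the same grasp; the last joint's range is limited). The gripper opens to 85 mm and grips with 20 to 120 N. Pads are 22 mm wide; open, the fingers measure 114 mm over their backs; the gripper's body (76 mm by 85 mm) begins 54 mm behind the grasp point. The pads swing forward as they close: fully open they stand 13 mm farther back than shut.
Start: joints at [1.058, 0.286, 1.577, -0, 1.279, -0.15], TCP at [0.24, 0.631, 0.304] pointing down, gripper open.
Joint ranges: [-2.77, 2.77], [-0.9, 2.22], [0.21, 2.48], [-1.53, 4.67], [0.24, 2.81], [-2.84, 2.84]. Speed limits (rad/s): [2.79, 2.79, 3.14, 3.14, 3.14, 3.14].

### API

Orientations are given as a unit quaternion [w, x, y, z].
In Python, from bench import * gives the robot as it stands. The module is installed in compiled form; this text tells all that it offers.
- The arm moves only by the tool servo_tool, never from a script. Its argument "moves" is a list that holds one entry, the list of rows, each a list of 7 numbers: the turn, a rotation vector about the tool's x, y, z in degrees, then the shift along the tool's x, y, z in cm, then the closure, from -1 (fully open) to 1 (shut). A call has 1 to 12 rows; each row is the pose to reach, as a shift and turn from the pose commanded when the call began, along the tool's axes at that moment; what a row does not reach only later rows make up. A row lasts 1/12 s, in which the tool goes at most 41.7 mm and 7.16 degrees, less where a joint would pass 70% of its speed; a pose out of reach is approached as far as the arm can. A call with a gripper value outside its range is refused whole. The fingers move at their own pace and stop on an object; the grip force is fixed at half the most. Time passes only in rows, so rows that repeat a pose let the fingers close. It gives the time, the measured TCP pose, the force, the opening and the grip force at its end, in the units of the state.
- sense(): the state, without advancing time (a new reading comes with each control period).
- read_camera(name): name is "scene" or "top" or "wrist"; returns a dict with "image" (480x640x3 uint8, red, green, blue), "camera_matrix" (3x3 intrinsics, pixels), "world_to_cam" (4x4, takes a point from world to camera coordinates). Camera axes: x right, y down, z forward; pixel columns grow to the right and rows downward; lengths in m; the calibration is good to about 2 mm. A picture is of the moment at which its call begins. There is no depth.
- finish_job(): hands the job in; it is judged then, once.
The state is a dict: "t": time; "qpos": joint angles; "joint_vel": joint speeds; "tau": joint torques, N m; "ee_pos": TCP position; "tcp_rot": TCP orientation; "wrist_force": force on the tool from outside, world axes, zero at the start; "wrist_torque": the same for the moment, N m; "gripper_width": finger opening in m; "finger_force": force on a finger pad.
Only numpy, scipy, OpenCV 4.12 (cv2) and the standard library are available. Lean on these libraries where they do the work, as an engineer would, in place of code of your own. Each camera call takes 0.05 s, during which the arm holds its last target. There are 200 camera calls.

## Working session

There is one attempt and no reset: what is moved stays moved. The work goes in short steps, Python scripts to look and compute and a tool call to move; the robot and the scene stay as the last step left them, time stands still between calls to the robot, and variables do not carry over. Pictures are saved under pics/ and viewed, at most 14 in all, crops included, and the job is handed in when it is done.

Besides the shell and the picture viewer there is one more tool, called by a JSON object that holds its "method" and its "body". servo_tool: Moves the arm, as the interface text tells. Its arguments: {"type":"object","properties":{"moves":{"type":"array"}},"required":["moves"]}

```bash
mkdir -p pics; ls; python3 - <<'E'
from bench import *
import cv2
for n in("scene","top"):
    r=read_camera(n); cv2.imwrite(f"pics/{n}0.png",r["image"][:,:,::-1])
    print(n,r["camera_matrix"].tolist(),r["world_to_cam"].round(4).tolist())
print(sense())
E
```

```text
pics
scene [[483.6025266394277, 0.0, 320.38268926632696], [0.0, 483.6025266394277, 247.16036207268024], [0.0, 0.0, 1.0]] [[-0.7075, 0.7064, -0.0198, 0.419], [0.5431, 0.5256, -0.6549, -0.2784], [-0.4522, -0.4741, -0.7555, 1.4062], [0.0, 0.0, 0.0, 1.0]]
top [[480.27376077153485, 0.0, 318.02495097989055], [0.0, 480.27376077153485, 239.19053536649474], [0.0, 0.0, 1.0]] [[0.0046, -1.0, -0.0087, 0.0166], [-0.9901, -0.0034, -0.1402, 0.56], [0.1402, 0.0093, -0.9901, 0.8644], [0.0, 0.0, 0.0, 1.0]]
{'t': 0.1, 'qpos': array([ 1.05802778e+00,  2.87094632e-01,  1.57802981e+00, -1.01424820e-06,
        1.27861293e+00, -1.50009486e-01]), 'joint_vel': array([ 0.00028927, -0.00255838, -0.00370769, -0.00025256, -0.00016426,
       -0.00257425]), 'tau': array([ 6.85956347e-04, -4.07291615e+01, -2.93704265e+01, -1.67493167e-04,
        3.37789235e-03,  2.58570765e-06]), 'ee_pos': array([0.2392863 , 0.63069042, 0.30267406]), 'tcp_rot': array([-3.48439560e-04,  1.80386396e-01,  9.83595241e-01, -1.01416942e-03]), 'wrist_force': array([0.2770012 , 0.55254893, 0.26144553]), 'wrist_torque': array([0.01769293, 0.06124332, 0.00972541]), 'finger_force': 0.0, 'gripper_width': 0.08525010493553391}
```

View pics/scene0.png

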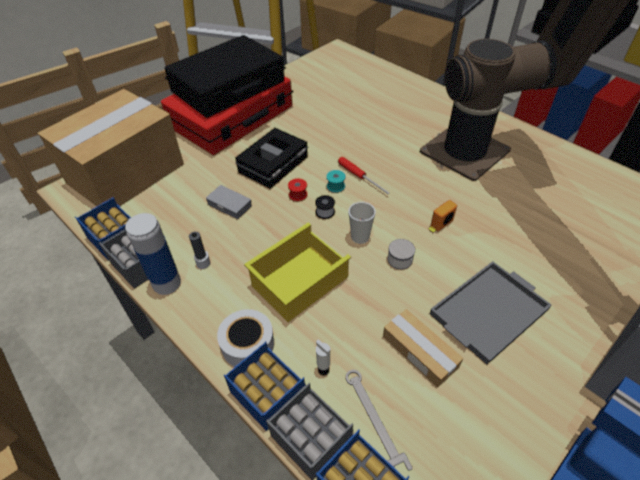

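View pics/top0.png

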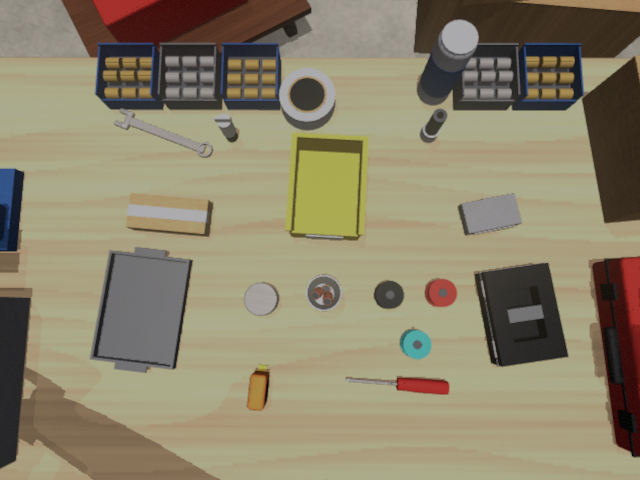

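```bash
cat > h.py <<'E'
from bench import *
import numpy as np, cv2
from scipy.spatial.transform import Rotation as R
def ray(cam,uv,z):
    K=cam["camera_matrix"];T=cam["world_to_cam"];uv=np.atleast_2d(np.array(uv,float))
    d=np.c_[uv,np.ones(len(uv))]@np.linalg.inv(K).T@T[:3,:3]
    c=-T[:3,:3].T@T[:3,3]
    return (c+d*((z-c[2])/d[:,2])[:,None])[:,:2]
def tool(s=None):
    s=s or sense();q=s["tcp_rot"];return s["ee_pos"],R.from_quat([q[1],q[2],q[3],q[0]])
def down(ydir):  # tool pointing down, y axis at angle ydir (rad)
    y=np.array([np.cos(ydir),np.sin(ydir),0]);z=np.array([0,0,-1.]);return R.from_matrix(np.c_[np.cross(y,z),y,z])
def nrow(grasp,Rt,s=None,hold=.054):
    p,R0=tool(s);t=np.array(grasp)-Rt.apply([0,0,hold])
    return np.r_[np.degrees((R0.inv()*Rt).as_rotvec()),R0.inv().apply(t-p)*100].round(2).tolist()
def blob(cam,mask,box,z,name):
    x0,y0,x1,y1=box;m=np.zeros_like(mask);m[y0:y1,x0:x1]=mask[y0:y1,x0:x1]
    cs,_=cv2.findContours(m,cv2.RETR_EXTERNAL,cv2.CHAIN_APPROX_NONE);c=max(cs,key=cv2.contourArea)
    w=(ray(cam,c[:,0].astype(float),z)*1000).astype(np.float32)
    (cx,cy),(a,b),th=cv2.minAreaRect(w)
    if a<b:a,b,th=b,a,th+90
    th=(th+90)%180-90
    print(f"{name}: centre {cx:.1f} {cy:.1f} size {a:.1f}x{b:.1f} longaxis {th:.1f}deg")
    return c,(cx/1000,cy/1000,np.radians(th))
E
python3 - <<'E'
from h import *
cam=read_camera("top");im=cam["image"];hsv=cv2.cvtColor(im,cv2.COLOR_RGB2HSV)
H,S,V=cv2.split(hsv)
for n,(u,v) in dict(tray=(142,310),wood=(250,250),case=(500,340),bar=(525,314),carton=(150,225),tape=(150,213),index=(490,213),tin=(261,299),spool=(380,294),tub=(310,285),bin=(328,220),bin2=(328,187)).items(): print(n,hsv[v,u])
f=lambda c:(c*255).astype(np.uint8)
out=im[:,:,::-1].copy()
for n,m,b,z in [("tray",S<60,(88,245,196,376),.022),("case",V<75,(470,255,575,370),.056),("bar",(V>80)&(S<70),(502,298,550,330),.056),
 ("carton",(S>110)|((S<40)&(V>140)),(120,185,220,245),.04),("index",S<60,(455,185,530,240),.028),("tin",S<60,(240,278,284,322),.042),
 ("spool",V<90,(370,276,410,314),.038),("tub",S<60,(302,270,346,318),.09),("bin",(H>24)&(H<34)&(S>150),(280,125,375,245),.08)]:
    c,_=blob(cam,f(m),b,z,n);cv2.drawContours(out,[c],-1,(0,0,255),1)
cv2.imwrite("pics/seg.png",cv2.resize(out[120:390,80:580],(800,432)))
E
```

```text
tray [135   4 115]
wood [ 25  58 171]
case [38 22 46]
bar [150   2 115]
carton [ 20  93 170]
tape [120   3 173]
index [165   4 144]
tin [  8  12 166]
spool [21 27 65]
tub [ 21  26 100]
bin [ 30 131 171]
bin2 [ 30 133 172]
tray: centre 427.0 352.9 size 246.4x205.5 longaxis 2.3deg
case: centre 422.7 -345.8 size 168.7x136.4 longaxis 8.6deg
bar: centre 423.5 -355.0 size 62.7x24.2 longaxis -81.7deg
carton: centre 609.6 307.5 size 152.2x22.4 longaxis 85.0deg
index: centre 621.1 -314.4 size 142.3x101.6 longaxis 87.4deg
tin: centre 447.1 122.9 size 80.8x78.8 longaxis -89.7deg
spool: centre 458.1 -111.3 size 52.0x47.9 longaxis -89.8deg
tub: centre 457.2 8.3 size 81.7x75.7 longaxis 0.2degTraceback (most recent call last):
  File "<stdin>", line 10, in <module>
  File "h.py", line 18, in blob
    cs,_=cv2.findContours(m,cv2.RETR_EXTERNAL,cv2.CHAIN_APPROX_NONE);c=max(cs,key=cv2.contourArea)
                                                                       ~~~^^^^^^^^^^^^^^^^^^^^^^^^
ValueError: max() iterable argument is empty
```

```bash
cat > seg.py <<'E'
from h import *
def seg(cam,names=None,out=None):
    im=cam["image"];hsv=cv2.cvtColor(im,cv2.COLOR_RGB2HSV);H,S,V=[a.astype(int) for a in cv2.split(hsv)]
    o=im[:,:,::-1].copy();res={}
    for n,m,b,z in [("tray",(S<30)&(V<150),(88,245,196,376),.022),("case",V<75,(470,255,575,370),.056),("bar",(V>80)&(S<70),(480,280,565,345),.056),
     ("carton",(S>75)|((S<25)&(V>140)),(120,185,220,245),.04),("index",S<25,(455,185,530,240),.028),("tin",S<25,(240,278,284,322),.042),
     ("spool",V<90,(370,276,410,314),.038),("tub",S<40,(302,270,346,318),.09),("bin",(S>95)&(H>26),(270,115,385,255),.08)]:
        if names and n not in names: continue
        c,r=blob(cam,(m*255).astype(np.uint8),b,z,n);res[n]=r;cv2.drawContours(o,[c],-1,(0,0,255),1)
    if out: cv2.imwrite(out,cv2.resize(o[120:390,80:580],(800,432)))
    return res
E
python3 - <<'E'
from seg import *
seg(read_camera("top"),out="pics/seg.png")
E
```

```text
tray: centre 429.2 352.1 size 229.3x160.3 longaxis -6.5deg
case: centre 422.7 -345.8 size 168.6x136.4 longaxis 8.5deg
bar: centre 423.8 -355.0 size 62.7x24.2 longaxis -81.4deg
carton: centre 605.3 299.9 size 166.3x73.7 longaxis 85.3deg
index: centre 612.6 -312.1 size 104.5x63.9 longaxis -78.4deg
tin: centre 447.8 124.5 size 59.1x58.1 longaxis 45.8deg
spool: centre 458.1 -111.3 size 52.0x47.9 longaxis -89.8deg
tub: centre 458.9 9.2 size 63.0x60.9 longaxis -89.8deg
bin: centre 656.8 2.6 size 188.8x142.3 longaxis -3.4deg
```

View pics/seg.png

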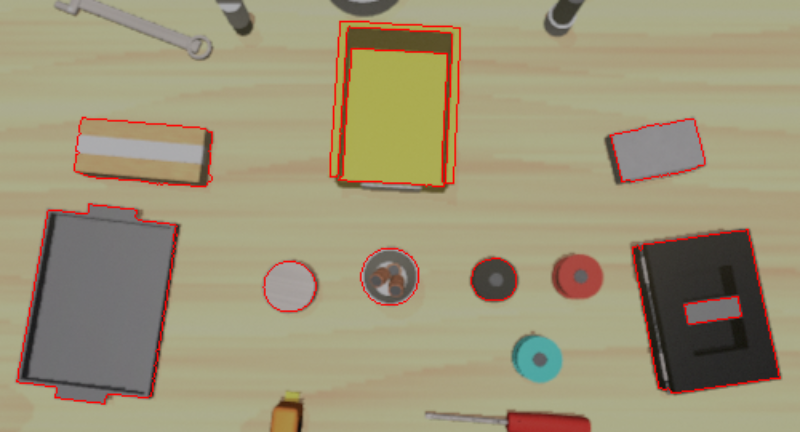

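```bash
cat > g.py <<'E'
import sys
from h import *
# args: groups of x,y,z(grasp point, mm),ydir(deg): rows from the present pose
s=sense();p,r=tool(s);np.set_printoptions(suppress=True,precision=3)
y=r.apply([0,1,0]);print("t",round(s["t"],2),"grasp",(p+r.apply([0,0,.054])).round(4),"ydir",np.degrees(np.arctan2(y[1],y[0])).round(2),"zdir",r.apply([0,0,1]),"q",s["qpos"],"w",round(s["gripper_width"],4),"F",s["wrist_force"])
for a in sys.argv[1:]:
    v=[float(k) for k in a.split(",")];print(a,nrow(np.array(v[:3])/1000,down(np.radians(v[3])),s))
E
python3 g.py 580,200,260,8.5 424,-355,200,8.5
```

```text
t 0.2 grasp [0.239 0.631 0.249] ydir 69.22 zdir [-0.001 -0.001 -1.   ] q [ 1.058  0.287  1.578 -0.     1.279 -0.15 ] w 0.0851 F [-0.028  0.332 -0.704]
580,200,260,8.5 [-0.08, 0.03, 60.72, -47.13, -28.19, -1.06]
424,-355,200,8.5 [-0.08, 0.03, 60.72, -52.24, -85.61, 5.02]
```

{"method": "servo_tool", "body": {"moves": [[[0,0,60.7,-47,-28,-1,-0.18],[0,0,60.7,-47,-28,-1,-0.18],[0,0,60.7,-47,-28,-1,-0.18],[0,0,60.7,-47,-28,-1,-0.18],[0,0,60.7,-47,-28,-1,-0.18],[0,0,60.7,-47,-28,-1,-0.18],[0,0,60.7,-47,-28,-1,-0.18],[0,0,60.7,-47,-28,-1,-0.18],[0,0,60.7,-47,-28,-1,-0.18],[0,0,60.7,-47,-28,-1,-0.18],[0,0,60.7,-47,-28,-1,-0.18],[0,0,60.7,-47,-28,-1,-0.18]]]}}

```text
t: 1.2
ee_pos: [0.551, 0.2376, 0.3131]
tcp_rot: [-0.0, 0.653, 0.758, 0.0]
wrist_force: [0.4, -0.2, 0.6]
gripper_width: 0.0504
finger_force: 0.0
```

```bash
python3 g.py 424,-355,200,8.5
```

```text
t 1.2 grasp [0.551 0.238 0.259] ydir 8.51 zdir [-0.  0. -1.] q [0.238 0.116 1.758 0.    1.268 0.09 ] w 0.0504 F [ 0.365 -0.154  0.615]
424,-355,200,8.5 [0.0, -0.01, 0.01, -56.73, -21.33, 5.9]
```

{"method": "servo_tool", "body": {"moves": [[[0,0,0,-56.7,-21.3,6,-0.18],[0,0,0,-56.7,-21.3,6,-0.18],[0,0,0,-56.7,-21.3,6,-0.18],[0,0,0,-56.7,-21.3,6,-0.18],[0,0,0,-56.7,-21.3,6,-0.18],[0,0,0,-56.7,-21.3,6,-0.18],[0,0,0,-56.7,-21.3,6,-0.18],[0,0,0,-56.7,-21.3,6,-0.18],[0,0,0,-56.7,-21.3,6,-0.18],[0,0,0,-56.7,-21.3,6,-0.18],[0,0,0,-56.7,-21.3,6,-0.18],[0,0,0,-56.7,-21.3,6,-0.18]]]}}

```text
t: 2.2
ee_pos: [0.4452, -0.2489, 0.2637]
tcp_rot: [0.0, 0.653, 0.758, 0.0]
wrist_force: [1.4, -1.0, 0.2]
gripper_width: 0.0503
finger_force: 0.0
```

```bash
python3 g.py 424,-355,100,8.5 424,-355,47,8.5;  python3 -c "
from seg import *
seg(read_camera('top'),['case','bar','tray','index','spool'])"
```

```text
t 2.2 grasp [ 0.445 -0.249  0.21 ] ydir 8.5 zdir [ 0. -0. -1.] q [-0.709 -0.043  2.015  0.     1.169 -0.857] w 0.0503 F [ 1.417 -0.999  0.208]
424,-355,100,8.5 [0.03, 0.02, -0.0, -10.17, -3.67, 10.97]
424,-355,47,8.5 [0.03, 0.02, -0.0, -10.17, -3.67, 16.27]
tray: centre 429.2 352.2 size 229.3x160.4 longaxis -6.5deg
case: centre 429.2 -340.7 size 220.3x159.0 longaxis -6.3deg
bar: centre 378.2 -374.9 size 79.8x72.9 longaxis -38.5deg
index: centre 612.6 -312.1 size 104.6x63.9 longaxis -78.4deg
spool: centre 458.1 -111.4 size 52.0x47.9 longaxis -89.7deg
```

{"method": "servo_tool", "body": {"moves": [[[0,0,0,-10.2,-3.7,8,-0.18],[0,0,0,-10.2,-3.7,8,-0.18],[0,0,0,-10.2,-3.7,8,-0.18],[0,0,0,-10.2,-3.7,8,-0.18],[0,0,0,-10.2,-3.7,8,-0.18],[0,0,0,-10.2,-3.7,8,-0.18],[0,0,0,-10.2,-3.7,8,-0.18]]]}}

```text
t: 2.83
ee_pos: [0.4254, -0.3527, 0.1849]
tcp_rot: [0.001, 0.652, 0.758, 0.0]
wrist_force: [0.5, 0.7, -0.5]
gripper_width: 0.0504
finger_force: 0.0
```

```bash
python3 g.py 424,-355,47,8.5;  python3 -c "
from seg import *
w=read_camera('wrist');cv2.imwrite('pics/w1.png',w['image'][:,:,::-1]);print(w['world_to_cam'].round(3).tolist(),w['camera_matrix'].tolist())"
```

```text
t 2.83 grasp [ 0.425 -0.353  0.131] ydir 8.57 zdir [ 0.001 -0.001 -1.   ] q [-0.876  0.149  1.972  0.     1.019 -1.026] w 0.0504 F [ 0.472  0.659 -0.539]
424,-355,47,8.5 [0.06, 0.05, 0.07, -0.19, -0.18, 8.39]
[[0.989, 0.149, -0.0, -0.367], [0.143, -0.948, 0.283, -0.398], [0.042, -0.28, -0.959, 0.148], [0.0, 0.0, 0.0, 1.0]] [[400.2687583349874, 0.0, 315.5464410051901], [0.0, 400.2687583349874, 237.8408245231818], [0.0, 0.0, 1.0]]
```

View pics/w1.png

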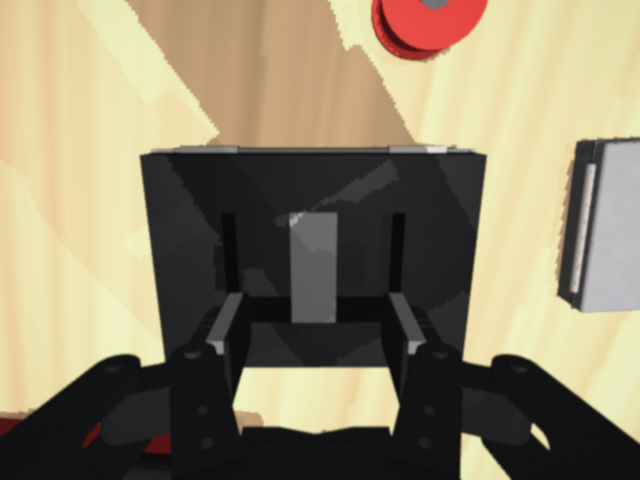

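{"method": "servo_tool", "body": {"moves": [[[0,0,0,-0.2,-0.1,3,-0.18],[0,0,0,-0.2,-0.1,6,-0.18],[0,0,0,-0.2,-0.1,8.3,-0.18],[0,0,0,-0.2,-0.1,8.3,-0.18],[0,0,0,-0.2,-0.1,8.3,1],[0,0,0,-0.2,-0.1,8.3,1],[0,0,0,-0.2,-0.1,8.3,1],[0,0,0,-0.2,-0.1,8.3,1],[0,0,0,-0.2,-0.1,8.3,1],[0,0,0,-0.2,-0.1,6,1],[0,0,0,-0.2,-0.1,3,1],[0,0,0,-0.2,-0.1,0,1]]]}}

```text
t: 3.88
ee_pos: [0.4225, -0.354, 0.1821]
tcp_rot: [-0.003, 0.653, 0.758, 0.0]
wrist_force: [1.2, -0.2, -7.2]
gripper_width: 0.0224
finger_force: 61.0
```

```bash
python3 g.py 500,0,140,0 429,352,150,-6.5;python3 -c "
from seg import *
w=read_camera('wrist');cv2.imwrite('pics/w2.png',w['image'][:,:,::-1])"
```

```text
t 3.88 grasp [ 0.422 -0.354  0.128] ydir 8.51 zdir [-0.004  0.004 -1.   ] q [-0.881  0.153  1.974 -0.     1.021 -1.03 ] w 0.0224 F [ 1.154 -0.162 -7.24 ]
500,0,140,0 [-0.2, -0.27, 8.51, 33.87, 12.89, -1.06]
429,352,150,-6.5 [-0.22, -0.26, 15.01, 69.74, 11.08, -1.87]
```

View pics/w2.png

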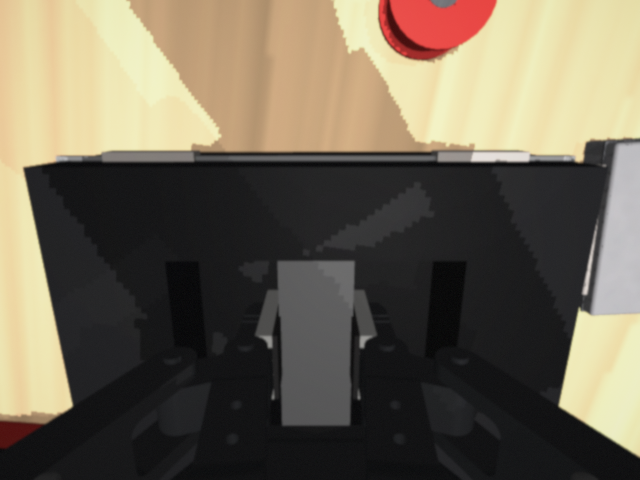

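```bash
python3 g.py 440,-320,220,8.5 560,0,220,0 429,352,220,-6.5 
```

```text
t 3.93 grasp [ 0.425 -0.357  0.136] ydir 8.53 zdir [ 0.005 -0.006 -1.   ] q [-0.881  0.145  1.965 -0.     1.024 -1.03 ] w 0.0232 F [ 2.554 -1.713 -1.226]
440,-320,220,8.5 [0.21, 0.37, 0.03, 3.39, 2.03, -8.38]
560,0,220,0 [0.24, 0.35, 8.53, 33.26, 18.65, -8.51]
429,352,220,-6.5 [0.26, 0.34, 15.03, 70.01, 10.91, -8.78]
```

{"method": "servo_tool", "body": {"moves": [[[0,0,0,1,0.5,-4,1],[0,0,0,3,2,-8.5,1],[0,0,0,3,2,-8.5,1],[0,0,8.5,33,18.6,-8.5,1],[0,0,8.5,33,18.6,-8.5,1],[0,0,8.5,33,18.6,-8.5,1],[0,0,8.5,33,18.6,-8.5,1],[0,0,8.5,33,18.6,-8.5,1],[0,0,8.5,33,18.6,-8.5,1],[0,0,8.5,33,18.6,-8.5,1],[0,0,8.5,33,18.6,-8.5,1],[0,0,8.5,33,18.6,-8.5,1]]]}}

```text
t: 4.93
ee_pos: [0.559, 0.0034, 0.2661]
tcp_rot: [-0.002, 0.706, 0.709, 0.001]
wrist_force: [0.4, -0.5, -6.6]
gripper_width: 0.0229
finger_force: 61.6
```

```bash
python3 g.py 429,352,180,-6.5 
```

```text
t 4.93 grasp [0.559 0.004 0.212] ydir 0.24 zdir [-0.002  0.004 -1.   ] q [-0.177  0.067  1.899  0.004  1.178 -0.182] w 0.0229 F [ 0.433 -0.544 -6.609]
429,352,180,-6.5 [-0.13, -0.22, 6.74, 34.9, -12.85, 3.38]
```

{"method": "servo_tool", "body": {"moves": [[[0,0,6.7,34.9,-12.9,3,1],[0,0,6.7,34.9,-12.9,3,1],[0,0,6.7,34.9,-12.9,3,1],[0,0,6.7,34.9,-12.9,3,1],[0,0,6.7,34.9,-12.9,3,1],[0,0,6.7,34.9,-12.9,3,1],[0,0,6.7,34.9,-12.9,3,1],[0,0,6.7,34.9,-12.9,3,1],[0,0,6.7,34.9,-12.9,3,1],[0,0,6.7,34.9,-12.9,3,1],[0,0,6.7,34.9,-12.9,3,1],[0,0,6.7,34.9,-12.9,3,1]]]}}

```text
t: 5.93
ee_pos: [0.4292, 0.3468, 0.2367]
tcp_rot: [0.0, 0.747, 0.665, -0.002]
wrist_force: [-0.3, 0.3, -6.1]
gripper_width: 0.023
finger_force: 61.7
```

{"method": "servo_tool", "body": {"moves": [[[0,0,0,0,0,0,1],[0,0,0,0,0,0,1],[0,0,0,0,0,0,1],[0,0,0,0,0,0,1]]]}}

```text
t: 6.27
ee_pos: [0.4306, 0.3464, 0.2388]
tcp_rot: [0.0, 0.748, 0.664, 0.0]
wrist_force: [0.3, -0.3, -6.4]
gripper_width: 0.023
finger_force: 61.7
```

```bash
python3 g.py 429,352,53,-6.5;python3 -c "
from seg import *
w=read_camera('wrist');cv2.imwrite('pics/w3.png',w['image'][:,:,::-1])"
```

```text
t 6.27 grasp [0.431 0.346 0.185] ydir -6.79 zdir [ 0.  0. -1.] q [ 0.494  0.082  1.937 -0.     1.123  0.612] w 0.023 F [ 0.349 -0.296 -6.413]
429,352,53,-6.5 [0.01, -0.0, -0.29, 0.54, -0.22, 13.18]
```

View pics/w3.png

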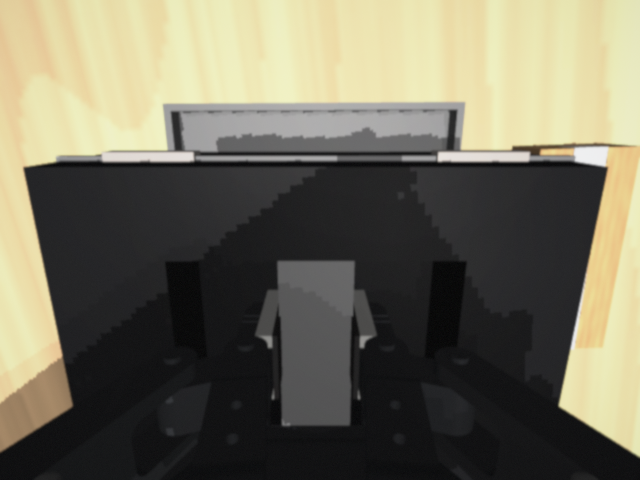

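{"method": "servo_tool", "body": {"moves": [[[0,0,0,0.5,-0.2,4,1],[0,0,0,0.5,-0.2,8,1],[0,0,0,0.5,-0.2,10.5,1],[0,0,0,0.5,-0.2,12,1],[0,0,0,0.5,-0.2,12.8,1],[0,0,0,0.5,-0.2,13.2,1],[0,0,0,0.5,-0.2,13.2,1],[0,0,0,0.5,-0.2,13.2,1],[0,0,0,0.5,-0.2,13.2,-0.2],[0,0,0,0.5,-0.2,13.2,-0.2],[0,0,0,0.5,-0.2,13.2,-0.2],[0,0,0,0.5,-0.2,13.2,-0.2]]]}}

```text
t: 7.32
ee_pos: [0.4297, 0.353, 0.1081]
tcp_rot: [0.0, 0.747, 0.665, 0.002]
wrist_force: [0.1, 0.6, -0.3]
gripper_width: 0.0513
finger_force: 0.0
```

```bash
python3 g.py 570,310,200,-5  609.5,307.5,120,-5
```

```text
t 7.32 grasp [0.43  0.353 0.054] ydir -6.7 zdir [ 0.003  0.002 -1.   ] q [0.505 0.273 1.992 0.    0.873 0.622] w 0.0513 F [ 0.132  0.552 -0.329]
570,310,200,-5 [0.17, -0.12, -1.7, -2.61, 14.48, -14.55]
609.5,307.5,120,-5 [0.17, -0.12, -1.7, -2.41, 18.41, -6.54]
```

{"method": "servo_tool", "body": {"moves": [[[0,0,0,0,0,-4,-0.2],[0,0,0,0,0,-8,-0.2],[0,0,-1.7,0,3,-12,-1],[0,0,-1.7,-2.4,18.4,-8,-1],[0,0,-1.7,-2.4,18.4,-8,-1],[0,0,-1.7,-2.4,18.4,-8,-1],[0,0,-1.7,-2.4,18.4,-8,-1],[0,0,-1.7,-2.4,18.4,-8,-1],[0,0,-1.7,-2.4,18.4,-8,-1],[0,0,-1.7,-2.4,18.4,-8,-1],[0,0,-1.7,-2.4,18.4,-8,-1],[0,0,-1.7,-2.4,18.4,-8,-1]]]}}

```text
t: 8.32
ee_pos: [0.6076, 0.308, 0.1877]
tcp_rot: [0.0, 0.737, 0.676, 0.0]
wrist_force: [0.5, 0.0, 0.6]
gripper_width: 0.0857
finger_force: 0.0
```

```bash
python3 g.py 609.5,307.5,26,-5;python3 -c "
from seg import *
w=read_camera('wrist');cv2.imwrite('pics/w4.png',w['image'][:,:,::-1])
t=read_camera('top');cv2.imwrite('pics/t4.png',t['image'][:,:,::-1]);seg(t,['tray','index','tin','tub','bin'])"
```

```text
t 8.32 grasp [0.608 0.308 0.134] ydir -4.9 zdir [ 0.001  0.    -1.   ] q [0.321 0.407 1.644 0.    1.09  0.406] w 0.0857 F [0.514 0.048 0.58 ]
609.5,307.5,26,-5 [0.05, -0.03, 0.1, -0.04, 0.18, 10.77]
tray: centre 437.7 308.0 size 237.6x124.0 longaxis 11.7deg
index: centre 612.6 -312.1 size 104.6x63.9 longaxis -78.4deg
tin: centre 448.8 124.5 size 61.0x56.8 longaxis -89.7deg
tub: centre 458.9 9.2 size 63.0x60.9 longaxis -89.8deg
bin: centre 656.8 2.4 size 188.3x142.0 longaxis -3.1deg
```

View pics/w4.png

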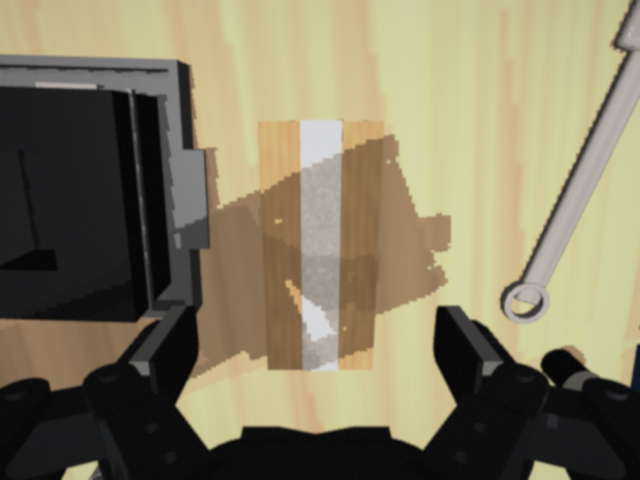

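{"method": "servo_tool", "body": {"moves": [[[0,0,0,0,0.2,4,-0.88],[0,0,0,0,0.2,7,-0.88],[0,0,0,0,0.2,9.5,-0.88],[0,0,0,0,0.2,10.8,-0.88],[0,0,0,0,0.2,10.8,-0.88],[0,0,0,0,0.2,10.8,1],[0,0,0,0,0.2,10.8,1],[0,0,0,0,0.2,10.8,1],[0,0,0,0,0.2,10.8,1],[0,0,0,0,0.2,7.5,1],[0,0,0,0,0.2,4,1],[0,0,0,0,0.2,0,1]]]}}

```text
t: 9.42
ee_pos: [0.6091, 0.3065, 0.1857]
tcp_rot: [-0.001, 0.737, 0.676, -0.002]
wrist_force: [0.6, 0.5, -3.9]
gripper_width: 0.0648
finger_force: 70.3
```

{"method": "servo_tool", "body": {"moves": [[[0,0,0,0,0,-6,1],[0,0,0,0,0,-6,1],[0,0,0,0,0,-6,1],[0,0,0,0,0,-6,1]]]}}

```text
t: 9.75
ee_pos: [0.6108, 0.3071, 0.2484]
tcp_rot: [0.001, 0.737, 0.676, 0.001]
wrist_force: [-0.4, 0.2, -3.3]
gripper_width: 0.0651
finger_force: 70.8
```

```bash
python3 g.py 430,353,150,83.5;python3 -c "
from seg import *
t=read_camera('top');cv2.imwrite('pics/t5.png',t['image'][60:420,40:400,::-1].repeat(2,0).repeat(2,1)[:600])"
```

```text
t 9.75 grasp [0.611 0.307 0.194] ydir -4.99 zdir [ 0.003  0.001 -1.   ] q [0.318 0.349 1.602 0.    1.188 0.405] w 0.0651 F [-0.416  0.203 -3.284]
430,353,150,83.5 [0.19, 0.07, -88.49, 2.99, -18.43, 4.39]
```

View pics/t5.png

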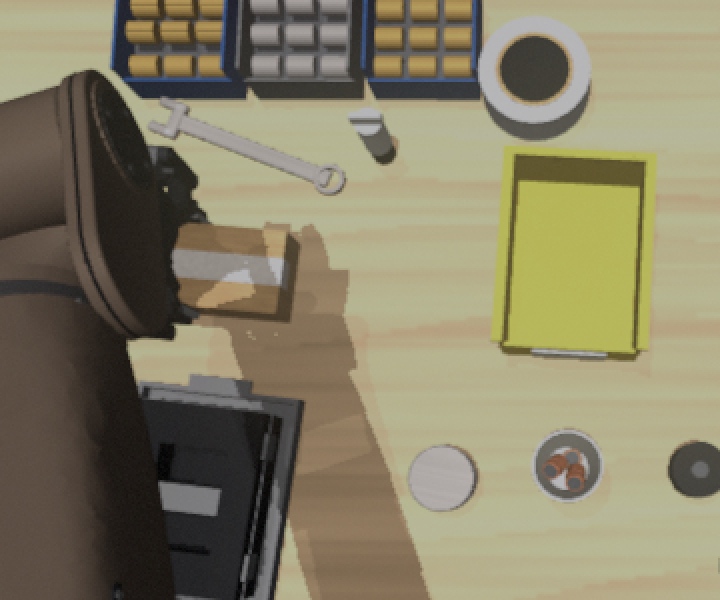

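{"method": "servo_tool", "body": {"moves": [[[0,0,-88.5,3,-18.4,4.2,1],[0,0,-88.5,3,-18.4,4.2,1],[0,0,-88.5,3,-18.4,4.2,1],[0,0,-88.5,3,-18.4,4.2,1],[0,0,-88.5,3,-18.4,4.2,1],[0,0,-88.5,3,-18.4,4.2,1],[0,0,-88.5,3,-18.4,4.2,1],[0,0,-88.5,3,-18.4,4.2,1],[0,0,-88.5,3,-18.4,4.2,1],[0,0,-88.5,3,-18.4,4.2,1],[0,0,-88.5,3,-18.4,4.2,1],[0,0,-88.5,3,-18.4,4.2,1]]]}}

```text
t: 10.8
ee_pos: [0.4279, 0.3518, 0.2006]
tcp_rot: [-0.003, 0.076, 0.997, -0.002]
wrist_force: [-0.6, 0.2, -3.2]
gripper_width: 0.065
finger_force: 70.6
```

```bash
python3 g.py 430,353,150,83.5
```

```text
t 10.8 grasp [0.428 0.352 0.147] ydir 81.31 zdir [-0.007 -0.004 -1.   ] q [ 0.505  0.134  1.956 -0.     1.059 -0.914] w 0.065 F [-0.608  0.242 -3.242]
430,353,150,83.5 [-0.26, -0.34, -2.19, -0.19, 0.14, -0.34]
```

{"method": "servo_tool", "body": {"moves": [[[0,0,-2.2,0,0.1,0,1],[0,0,-2.2,0,0.1,2,1],[0,0,-2.2,0,0.1,4,1],[0,0,-2.2,0,0.1,5,1],[0,0,-2.2,0,0.1,5,1],[0,0,-2.2,0,0.1,5,1],[0,0,-2.2,0,0.1,5,1],[0,0,-2.2,0,0.1,5,1]]]}}

```text
t: 11.47
ee_pos: [0.4306, 0.3543, 0.1558]
tcp_rot: [0.001, 0.06, 0.998, 0.0]
wrist_force: [0.2, -0.3, -2.5]
gripper_width: 0.0649
finger_force: 70.5
```

```bash
python3 g.py 430,353,88,83.5; python3 -c "
from seg import *
w=read_camera('wrist');cv2.imwrite('pics/w6.png',w['image'][:,:,::-1])"
```

```text
t 11.47 grasp [0.431 0.354 0.102] ydir 83.16 zdir [ 0.002  0.001 -1.   ] q [ 0.506  0.201  1.974 -0.     0.965 -0.945] w 0.0649 F [ 0.225 -0.253 -2.459]
430,353,88,83.5 [0.06, 0.09, -0.34, 0.04, -0.13, 1.38]
```

View pics/w6.png

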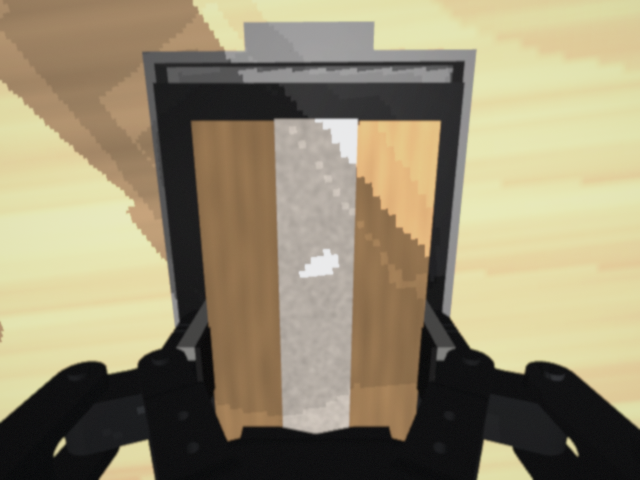

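{"method": "servo_tool", "body": {"moves": [[[0,0,-0.3,0,-0.1,1,1],[0,0,-0.3,0,-0.1,1.5,1],[0,0,-0.3,0,-0.1,1.5,1],[0,0,-0.3,0,-0.1,1.5,1],[0,0,-0.3,0,-0.1,1.5,-0.85],[0,0,-0.3,0,-0.1,1.5,-0.85],[0,0,-0.3,0,-0.1,1.5,-0.85],[0,0,-0.3,0,-0.1,-1,-0.85],[0,0,-0.3,0,-0.1,-5,-0.85],[0,0,-0.3,0,-0.1,-9,-0.85],[0,0,-0.3,0,-0.1,-9,-0.85],[0,0,-0.3,0,-0.1,-9,-0.85]]]}}

```text
t: 12.52
ee_pos: [0.4313, 0.3537, 0.2484]
tcp_rot: [0.003, 0.057, 0.998, 0.002]
wrist_force: [0.2, 0.2, -1.2]
gripper_width: 0.0791
finger_force: 0.0
```

```bash
python3 g.py 600,0,220,11.6 612.6,-312,150,11.6
```

```text
t 12.52 grasp [0.432 0.354 0.194] ydir 83.46 zdir [ 0.007  0.004 -1.   ] q [ 0.505  0.08   1.92  -0.     1.134 -0.952] w 0.0791 F [ 0.203  0.233 -1.223]
600,0,220,11.6 [0.44, 0.15, 71.86, -20.81, -33.21, -2.58]
612.6,-312,150,11.6 [0.44, 0.15, 71.86, -25.57, -64.1, 4.31]
```

{"method": "servo_tool", "body": {"moves": [[[0,0,71.9,-20.8,-33.2,-2.6,-0.85],[0,0,71.9,-20.8,-33.2,-2.6,-0.85],[0,0,71.9,-20.8,-33.2,-2.6,-0.85],[0,0,71.9,-20.8,-33.2,-2.6,-0.85],[0,0,71.9,-20.8,-33.2,-2.6,-0.85],[0,0,71.9,-20.8,-33.2,-2.6,-0.85],[0,0,71.9,-20.8,-33.2,-2.6,-0.85],[0,0,71.9,-20.8,-33.2,-2.6,-0.85],[0,0,71.9,-20.8,-33.2,-2.6,-0.85],[0,0,71.9,-20.8,-33.2,-2.6,-0.85],[0,0,71.9,-20.8,-33.2,-2.6,-0.85],[0,0,71.9,-20.8,-33.2,-2.6,-0.85]]]}}

```text
t: 13.52
ee_pos: [0.5981, -0.0015, 0.2686]
tcp_rot: [-0.002, 0.633, 0.775, -0.001]
wrist_force: [0.2, 0.8, 0.1]
gripper_width: 0.0788
finger_force: 0.0
```

{"method": "servo_tool", "body": {"moves": [[[0,0,0,-30.8,-5,9,-0.85],[0,0,0,-30.8,-5,9,-0.85],[0,0,0,-30.8,-5,9,-0.85],[0,0,0,-30.8,-5,9,-0.85],[0,0,0,-30.8,-5,9,-0.85],[0,0,0,-30.8,-5,9,-0.85],[0,0,0,-30.8,-5,9,-0.85],[0,0,0,-30.8,-5,9,-0.85],[0,0,0,-30.8,-5,9,-0.85],[0,0,0,-30.8,-5,9,-0.85],[0,0,0,-30.8,-5,9,-0.85],[0,0,0,-30.8,-5,9,-0.85]]]}}

```text
t: 14.52
ee_pos: [0.6117, -0.31, 0.1808]
tcp_rot: [-0.0, 0.631, 0.776, 0.0]
wrist_force: [0.2, 0.4, -0.0]
gripper_width: 0.0789
finger_force: 0.0
```

```bash
python3 g.py 612.6,-312,24,11.6; python3 - <<'E'
from seg import *
w=read_camera('wrist');cv2.imwrite('pics/w7.png',w['image'][:,:,::-1])
t=read_camera('top');cv2.imwrite('pics/t7.png',t['image'][:,:,::-1])
seg(t,['bin','tin','tub'])
hsv=cv2.cvtColor(t['image'],cv2.COLOR_RGB2HSV);H,S,V=cv2.split(hsv)
blob(t,((V<75)*255).astype(np.uint8),(95,255,190,368),.061,'caseouter')
blob(t,((V<245)&(V>140)&(S<30)).astype(np.uint8)*255,(110,260,180,360),.101,'cartontape')
blob(t,((V>140)&((S>70)|(S<30))).astype(np.uint8)*255,(108,258,182,360),.101,'carton')
a=np.hstack([t['image'][230:390,70:220,::-1].repeat(3,0).repeat(3,1),cv2.resize(w['image'][:,:,::-1],(340,255),interpolation=3)[:,:].copy() if 0 else np.zeros((480,10,3),np.uint8)])
b=cv2.resize(w['image'][:,:,::-1],(340,255));c=np.zeros((480,340,3),np.uint8);c[:255]=b
cv2.imwrite('pics/c7.png',np.hstack([a,c]))
E
```

```text
t 14.52 grasp [ 0.612 -0.31   0.127] ydir 11.73 zdir [-0.     0.001 -1.   ] q [-0.617  0.424  1.634  0.     1.084 -0.822] w 0.0789 F [ 0.163  0.399 -0.014]
612.6,-312,24,11.6 [-0.01, -0.05, 0.13, -0.22, 0.05, 10.28]
tin: centre 448.8 124.5 size 61.0x56.8 longaxis -89.7deg
tub: centre 458.9 9.2 size 63.0x60.9 longaxis -89.8deg
bin: centre 656.8 2.6 size 188.3x141.6 longaxis -3.1deg
caseouter: centre 428.4 342.5 size 183.1x142.1 longaxis -6.6deg
cartontape: centre 433.0 355.7 size 150.9x22.2 longaxis -6.6deg
carton: centre 433.0 355.5 size 150.9x66.4 longaxis -6.6deg
```

View pics/c7.png

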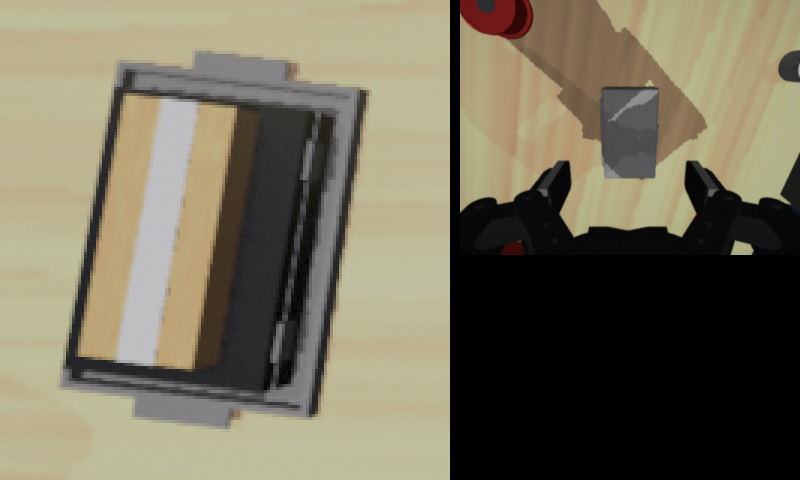

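{"method": "servo_tool", "body": {"moves": [[[0,0,0,-0.2,0.1,4,-0.85],[0,0,0,-0.2,0.1,7,-0.85],[0,0,0,-0.2,0.1,9.5,-0.85],[0,0,0,-0.2,0.1,10.3,-0.85],[0,0,0,-0.2,0.1,10.3,-0.85],[0,0,0,-0.2,0.1,10.3,1],[0,0,0,-0.2,0.1,10.3,1],[0,0,0,-0.2,0.1,10.3,1],[0,0,0,-0.2,0.1,10.3,1],[0,0,0,-0.2,0.1,7,1],[0,0,0,-0.2,0.1,3,1],[0,0,0,-0.2,0.1,-1,1]]]}}

```text
t: 15.62
ee_pos: [0.6115, -0.3134, 0.1901]
tcp_rot: [-0.002, 0.632, 0.775, -0.0]
wrist_force: [1.1, -0.8, -3.7]
gripper_width: 0.0583
finger_force: 68.5
```

{"method": "servo_tool", "body": {"moves": [[[0,0,0,0,0,-8,1],[0,0,0,0,0,-8,1],[0,0,0,0,0,-8,1],[0,0,0,0,0,-8,1]]]}}

```text
t: 15.95
ee_pos: [0.6137, -0.3149, 0.2753]
tcp_rot: [0.004, 0.632, 0.775, 0.0]
wrist_force: [0.6, -0.1, -3.0]
gripper_width: 0.0585
finger_force: 68.7
```

```bash
python3 g.py 580,0,220,40 432,355,220,83.4
```

```text
t 15.95 grasp [ 0.614 -0.315  0.221] ydir 11.56 zdir [ 0.006 -0.005 -1.   ] q [-0.621  0.337  1.566 -0.     1.23  -0.822] w 0.0585 F [ 0.587 -0.092 -2.982]
580,0,220,40 [0.21, 0.4, -28.44, 31.52, 3.0, -0.04]
432,355,220,83.4 [0.05, 0.48, -71.84, 69.27, -4.38, -0.3]
```

{"method": "servo_tool", "body": {"moves": [[[0,0,-71.8,69.3,-4.4,0,1],[0,0,-71.8,69.3,-4.4,0,1],[0,0,-71.8,69.3,-4.4,0,1],[0,0,-71.8,69.3,-4.4,0,1],[0,0,-71.8,69.3,-4.4,0,1],[0,0,-71.8,69.3,-4.4,0,1],[0,0,-71.8,69.3,-4.4,0,1],[0,0,-71.8,69.3,-4.4,0,1],[0,0,-71.8,69.3,-4.4,0,1],[0,0,-71.8,69.3,-4.4,0,1],[0,0,-71.8,69.3,-4.4,0,1],[0,0,-71.8,69.3,-4.4,0,1]]]}}

```text
t: 16.95
ee_pos: [0.4792, 0.1699, 0.2676]
tcp_rot: [-0.003, 0.058, 0.998, -0.001]
wrist_force: [1.1, 0.8, -2.2]
gripper_width: 0.0584
finger_force: 68.5
```

```bash
python3 g.py 432,355,160,83.4
```

```text
t 16.95 grasp [0.479 0.17  0.214] ydir 83.36 zdir [-0.005 -0.001 -1.   ] q [ 0.141 -0.049  2.013 -0.     1.183 -1.314] w 0.0584 F [ 1.145  0.822 -2.245]
432,355,160,83.4 [-0.08, -0.3, -0.04, 6.81, 17.85, 5.37]
```

{"method": "servo_tool", "body": {"moves": [[[0,0,0,6.8,17.8,3,1],[0,0,0,6.8,17.8,3,1],[0,0,0,6.8,17.8,3,1],[0,0,0,6.8,17.8,3,1],[0,0,0,6.8,17.8,5,1],[0,0,0,6.8,17.8,6.5,1],[0,0,0,6.8,17.8,7,1],[0,0,0,6.8,17.8,7,1],[0,0,0,6.8,17.8,7,1],[0,0,0,6.8,17.8,7,1],[0,0,0,6.8,17.8,7,1]]]}}

```text
t: 17.87
ee_pos: [0.4358, 0.3525, 0.202]
tcp_rot: [0.001, 0.059, 0.998, 0.001]
wrist_force: [1.1, 0.2, -2.4]
gripper_width: 0.0586
finger_force: 68.5
```

```bash
python3 g.py 432,355,125,83.4
```

```text
t 17.87 grasp [0.436 0.353 0.148] ydir 83.27 zdir [ 0.002  0.001 -1.   ] q [ 0.499  0.143  1.943 -0.     1.053 -0.954] w 0.0586 F [ 1.07   0.25  -2.365]
432,355,125,83.4 [0.07, 0.1, -0.13, 0.41, 0.2, 2.3]
```

{"method": "servo_tool", "body": {"moves": [[[0,0,0,0.4,0.2,1,1],[0,0,0,0.4,0.2,2,1],[0,0,0,0.4,0.2,2.4,1],[0,0,0,0.4,0.2,2.4,1],[0,0,0,0.4,0.2,2.4,1],[0,0,0,0.4,0.2,2.4,-0.85],[0,0,0,0.4,0.2,2.4,-0.85],[0,0,0,0.4,0.2,2.4,-0.85],[0,0,0,0.4,0.2,0,-0.85],[0,0,0,0.4,0.2,-4,-0.85],[0,0,0,0.4,0.2,-8,-0.85],[0,0,0,0.4,0.2,-8,-0.85]]]}}

```text
t: 18.87
ee_pos: [0.4342, 0.3573, 0.2898]
tcp_rot: [0.007, 0.058, 0.998, 0.004]
wrist_force: [1.2, 0.9, 1.9]
gripper_width: 0.0791
finger_force: 0.0
```

```bash
python3 g.py 448,124.5,150,83.4 448,124.5,150,30; python3 -c "
from seg import *
w=read_camera('wrist');cv2.imwrite('pics/w8.png',w['image'][:,:,::-1])"
```

```text
t 18.87 grasp [0.435 0.358 0.236] ydir 83.37 zdir [ 0.014  0.008 -1.   ] q [ 0.508  0.045  1.877  0.     1.204 -0.947] w 0.0791 F [1.17  0.862 1.875]
448,124.5,150,83.4 [0.52, 0.72, -0.04, -3.96, -23.04, 8.42]
448,124.5,150,30 [0.82, 0.43, 53.36, -3.96, -23.04, 8.42]
```

View pics/w8.png

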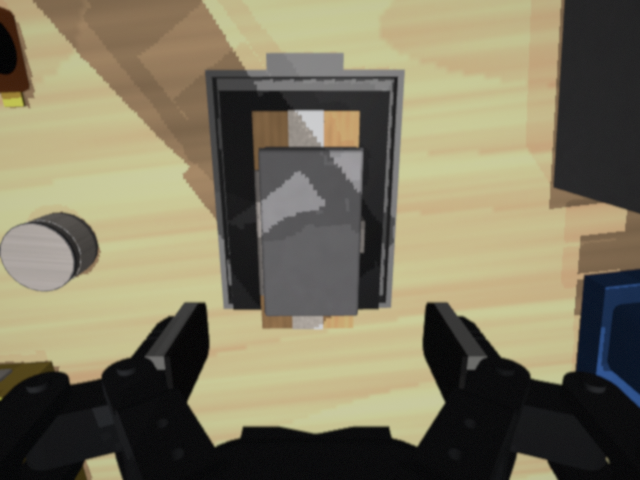

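{"method": "servo_tool", "body": {"moves": [[[0,0,0,-4,-23,8,-0.95],[0,0,0,-4,-23,8,-0.95],[0,0,0,-4,-23,8,-0.95],[0,0,0,-4,-23,8,-0.95],[0,0,0,-4,-23,8,-0.95],[0,0,0,-4,-23,8,-0.95],[0,0,0,-4,-23,8,-0.95],[0,0,0,-4,-23,8,-0.95],[0,0,0,-4,-23,8,-0.95],[0,0,0,-4,-23,8,-0.95]]]}}

```text
t: 19.75
ee_pos: [0.4442, 0.1232, 0.2007]
tcp_rot: [0.0, 0.057, 0.998, 0.0]
wrist_force: [0.7, 0.3, -0.3]
gripper_width: 0.0835
finger_force: 0.0
```

```bash
python3 g.py 448.3,124.5,26,83.4; python3 - <<'E'
from seg import *
t=read_camera('top');hsv=cv2.cvtColor(t['image'],cv2.COLOR_RGB2HSV);H,S,V=cv2.split(hsv)
blob(t,((V>135)&(S<20)).astype(np.uint8)*255,(108,265,182,350),.129,'index')
blob(t,((S<25)).astype(np.uint8)*255,(108,265,182,350),.129,'index')
seg(t,['bin','spool'])
w=read_camera('wrist');hsv=cv2.cvtColor(w['image'],cv2.COLOR_RGB2HSV);H,S,V=cv2.split(hsv)
cv2.imwrite('pics/w9.png',w['image'][:,:,::-1])
c=blob(w,((S<40)).astype(np.uint8)*255,(200,100,440,330),.042,'tin wrist')
E
```

```text
t 19.75 grasp [0.444 0.123 0.147] ydir 83.42 zdir [ 0.  0. -1.] q [ 0.05  -0.08   2.175  0.     1.046 -1.406] w 0.0835 F [ 0.688  0.294 -0.269]
448.3,124.5,26,83.4 [0.02, -0.0, 0.02, -0.39, 0.17, 12.07]
index: centre 432.8 345.3 size 138.5x45.5 longaxis 3.3deg
index: centre 433.1 339.8 size 138.6x55.5 longaxis 3.8deg
spool: centre 458.1 -111.4 size 52.0x47.9 longaxis -89.7deg
bin: centre 656.8 2.4 size 188.3x142.0 longaxis -3.1deg
tin wrist: centre 445.1 124.2 size 64.1x59.5 longaxis -33.7deg
```

{"method": "servo_tool", "body": {"moves": [[[0,0,0,-0.2,0.1,4,-0.95],[0,0,0,-0.2,0.1,8,-0.95],[0,0,0,-0.2,0.1,11,-0.95],[0,0,0,-0.2,0.1,12,-0.95],[0,0,0,-0.2,0.1,12,-0.95],[0,0,0,-0.2,0.1,12,1],[0,0,0,-0.2,0.1,12,1],[0,0,0,-0.2,0.1,12,1],[0,0,0,-0.2,0.1,12,1],[0,0,0,-0.2,0.1,8,1],[0,0,0,-0.2,0.1,4,1],[0,0,0,-0.2,0.1,0,1]]]}}

```text
t: 20.85
ee_pos: [0.4454, 0.1231, 0.2019]
tcp_rot: [-0.001, 0.058, 0.998, -0.0]
wrist_force: [1.2, 0.1, -2.9]
gripper_width: 0.0584
finger_force: 65.6
```

{"method": "servo_tool", "body": {"moves": [[[0,0,0,0,0,-6,1],[0,0,0,0,0,-6,1],[0,0,0,0,0,-6,1],[0,0,0,0,0,-6,1]]]}}

```text
t: 21.18
ee_pos: [0.4465, 0.1232, 0.2621]
tcp_rot: [0.002, 0.058, 0.998, 0.0]
wrist_force: [-0.8, 0.6, -2.7]
gripper_width: 0.0585
finger_force: 65.6
```

```bash
python3 g.py 432,355,200,83.4; python3 - <<'E'
from seg import *
t=read_camera('top');cv2.imwrite('pics/t9.png',t['image'][:,:,::-1]);print(t['image'][270:350:8,110:180:8].min(2))
E
```

```text
t 21.18 grasp [0.447 0.123 0.208] ydir 83.36 zdir [ 0.003  0.    -1.   ] q [ 0.05  -0.157  2.122 -0.     1.173 -1.405] w 0.0585 F [-0.835  0.63  -2.673]
432,355,200,83.4 [0.03, 0.2, -0.04, 4.12, 22.86, 0.81]
[[ 96 111 179 174 113  61  62  52  61]
 [144 145 145 113  77  60  65  66  68]
 [143 144 146 139  65  33  54  72  73]
 [144 143 147  92  67  42  34  79  79]
 [144 146 144 130  67  63  23  76  75]
 [145 145 146 130  70  69  18  70  68]
 [144 146 146  57  70  69  21  64  62]
 [144 145 144  52  69  66  22  19  52]
 [144 145 131 106  61  68  21  18  17]
 [174 178 112 110  34  62  21  16  19]]
```

{"method": "servo_tool", "body": {"moves": [[[0,0,0,4.1,22.9,0.5,1],[0,0,0,4.1,22.9,0.5,1],[0,0,0,4.1,22.9,0.5,1],[0,0,0,4.1,22.9,0.5,1],[0,0,0,4.1,22.9,0.5,1],[0,0,0,4.1,22.9,0.5,1],[0,0,0,4.1,22.9,0.5,1],[0,0,0,4.1,22.9,0.5,1],[0,0,0,4.1,22.9,0.5,1],[0,0,0,4.1,22.9,0.5,1]]]}}

```text
t: 22.07
ee_pos: [0.4317, 0.3541, 0.254]
tcp_rot: [-0.001, 0.059, 0.998, -0.001]
wrist_force: [-0.4, -1.1, -1.9]
gripper_width: 0.0584
finger_force: 65.9
```

```bash
python3 - <<'E'
from seg import *
t=read_camera('top');im=cv2.imread('pics/t9.png')[:,:,::-1]
m=((im.min(2)>134)&(im.max(2)<160)&(im.max(2)-im.min(2)<14)).astype(np.uint8)*255
m=cv2.morphologyEx(m,cv2.MORPH_OPEN,np.ones((3,3)))
blob(t,m,(85,250,190,360),.129,'index')
E
python3 g.py 432,354,155,83.4
```

```text
index: centre 431.2 359.1 size 104.0x58.2 longaxis -6.8deg
t 22.12 grasp [0.432 0.354 0.201] ydir 83.27 zdir [-0.002 -0.001 -1.   ] q [ 0.505  0.078  1.909 -0.     1.156 -0.948] w 0.0586 F [ 0.021 -0.423 -2.029]
432,354,155,83.4 [-0.09, -0.09, -0.13, -0.01, -0.0, 4.56]
```

{"method": "servo_tool", "body": {"moves": [[[0,0,0,0,0.2,2,1],[0,0,0,0,0.2,3.5,1],[0,0,0,0,0.2,4.3,1],[0,0,0,0,0.2,4.6,1],[0,0,0,0,0.2,4.6,1],[0,0,0,0,0.2,4.6,1],[0,0,0,0,0.2,4.6,-0.9],[0,0,0,0,0.2,4.6,-0.9],[0,0,0,0,0.2,4.6,-0.9],[0,0,0,0,0.2,1,-0.9],[0,0,0,0,0.2,-3,-0.9],[0,0,0,0,0.2,-5,-0.9]]]}}

```text
t: 23.12
ee_pos: [0.4335, 0.3578, 0.3102]
tcp_rot: [0.002, 0.058, 0.998, 0.002]
wrist_force: [0.4, 0.3, 1.4]
gripper_width: 0.081
finger_force: 0.0
```

```bash
python3 g.py 560,100,200,90 458,-111.4,150,90
```

```text
t 23.12 grasp [0.434 0.358 0.256] ydir 83.34 zdir [ 0.005  0.003 -1.   ] q [ 0.51   0.031  1.853  0.     1.251 -0.945] w 0.081 F [0.373 0.312 1.431]
560,100,200,90 [0.19, 0.28, -6.66, -15.53, -24.16, 5.61]
458,-111.4,150,90 [0.19, 0.28, -6.66, -7.83, -46.35, 10.5]
```

```bash
python3 g.py 458,-111.4,180,-10
```

```text
t 23.12 grasp [0.434 0.358 0.256] ydir 83.34 zdir [ 0.005  0.003 -1.   ] q [ 0.51   0.031  1.853  0.     1.251 -0.945] w 0.081 F [0.373 0.312 1.431]
458,-111.4,180,-10 [0.37, 0.04, 93.34, -7.85, -46.34, 7.5]
```

{"method": "servo_tool", "body": {"moves": [[[0,0,93.3,-7.8,-46.3,0,-0.65],[0,0,93.3,-7.8,-46.3,0,-0.65],[0,0,93.3,-7.8,-46.3,0,-0.65],[0,0,93.3,-7.8,-46.3,0,-0.65],[0,0,93.3,-7.8,-46.3,3,-0.65],[0,0,93.3,-7.8,-46.3,7,-0.65],[0,0,93.3,-7.8,-46.3,7,-0.65],[0,0,93.3,-7.8,-46.3,7,-0.65],[0,0,93.3,-7.8,-46.3,7,-0.65],[0,0,93.3,-7.8,-46.3,7,-0.65],[0,0,93.3,-7.8,-46.3,7,-0.65],[0,0,93.3,-7.8,-46.3,7,-0.65]]]}}

```text
t: 24.12
ee_pos: [0.4556, -0.1153, 0.2347]
tcp_rot: [0.0, 0.726, 0.687, -0.001]
wrist_force: [-0.7, 0.1, 0.7]
gripper_width: 0.0706
finger_force: 0.0
```

```bash
python3 g.py 458,-111.4,110,-10;  python3 - <<'E'
from seg import *
t=read_camera('top');im=t['image'];cv2.imwrite('pics/t10.png',im[:,:,::-1])
m=((im.min(2)>120)&(im.max(2).astype(int)-im.min(2)<14)).astype(np.uint8)*255
m=cv2.morphologyEx(m,cv2.MORPH_OPEN,np.ones((3,3)))
blob(t,m,(85,250,190,360),.171,'tin?')
E
```

```text
t 24.12 grasp [ 0.456 -0.115  0.181] ydir -3.14 zdir [-0.001 -0.001 -1.   ] q [-0.464 -0.105  2.13  -0.001  1.117 -0.408] w 0.0706 F [-0.724  0.131  0.736]
458,-111.4,110,-10 [-0.03, 0.06, 6.86, 0.41, 0.22, 7.07]
tin?: centre 436.1 349.7 size 139.0x74.8 longaxis -6.7deg
```

{"method": "servo_tool", "body": {"moves": [[[0,0,6.9,0.4,0.2,4,-0.65],[0,0,6.9,0.4,0.2,7,-0.65],[0,0,6.9,0.4,0.2,7,-0.65],[0,0,6.9,0.4,0.2,7,-0.65],[0,0,6.9,0.4,0.2,7,-0.65]]]}}

```text
t: 24.58
ee_pos: [0.4592, -0.1077, 0.1673]
tcp_rot: [0.001, 0.763, 0.647, 0.0]
wrist_force: [0.0, 0.5, 1.0]
gripper_width: 0.0706
finger_force: 0.0
```

```bash
python3 g.py 458,-111.4,25,-10;  python3 - <<'E'
from seg import *
w=read_camera('wrist')['image'];t=read_camera('top')['image']
a=cv2.resize(t[230:390,70:220],None,fx=3,fy=3,interpolation=cv2.INTER_CUBIC);b=np.zeros((480,350,3),np.uint8);b[:262]=cv2.resize(w,(350,262))
cv2.imwrite('pics/c10.png',np.hstack([a,b])[:,:,::-1])
E
```

```text
t 24.58 grasp [ 0.459 -0.108  0.113] ydir -9.42 zdir [ 0.002 -0.001 -1.   ] q [-0.446 -0.003  2.171  0.     0.971 -0.282] w 0.0706 F [0.017 0.518 0.991]
458,-111.4,25,-10 [0.12, 0.03, 0.58, -0.38, -0.08, 8.83]
```

View pics/c10.png

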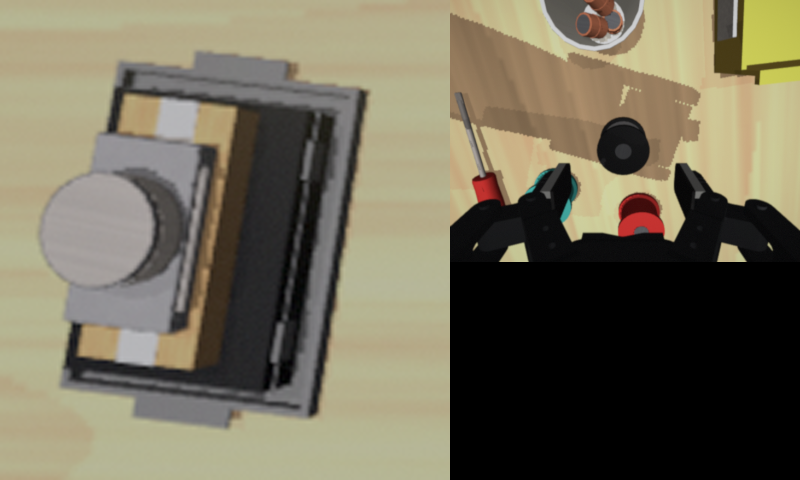

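```bash
python3 - <<'E'
from seg import *
w=read_camera('wrist');t=read_camera('top')
print(ray(w,[(316.3,278)],.038),ray(t,[(102.7,306.7)],.171))
E
python3 g.py 458,-111.4,24,-30
```

```text
[[ 0.45759259 -0.11781302]] [[0.43242142 0.35740809]]
t 24.78 grasp [ 0.46  -0.108  0.114] ydir -9.45 zdir [ 0.004 -0.002 -1.   ] q [-0.446 -0.004  2.171  0.     0.97  -0.281] w 0.0706 F [-0.35  -0.691  0.288]
458,-111.4,24,-30 [0.24, 0.02, 20.55, -0.36, -0.13, 8.99]
```

{"method": "servo_tool", "body": {"moves": [[[0,0,20.5,-0.7,-0.1,1,-0.5],[0,0,20.5,-0.7,-0.1,3,-0.5],[0,0,20.5,-0.7,-0.1,6,-0.5],[0,0,20.5,-0.7,-0.1,8,-0.5],[0,0,20.5,-0.7,-0.1,9,-0.5],[0,0,20.5,-0.7,-0.1,9,-0.5],[0,0,20.5,-0.7,-0.1,9,1],[0,0,20.5,-0.7,-0.1,9,1],[0,0,20.5,-0.7,-0.1,9,1],[0,0,20.5,-0.7,-0.1,6,1],[0,0,20.5,-0.7,-0.1,2,1],[0,0,20.5,-0.7,-0.1,-2,1]]]}}

```text
t: 25.78
ee_pos: [0.4551, -0.1138, 0.1863]
tcp_rot: [-0.001, 0.866, 0.5, -0.001]
wrist_force: [1.4, -0.5, -1.7]
gripper_width: 0.0496
finger_force: 62.9
```

{"method": "servo_tool", "body": {"moves": [[[0,0,0,0,0,-4,1],[0,0,0,0,0,-8,1],[0,0,0,0,0,-12,1],[0,0,0,0,0,-12,1],[0,0,0,0,0,-12,1]]]}}

```text
t: 26.2
ee_pos: [0.4571, -0.1148, 0.3097]
tcp_rot: [0.003, 0.866, 0.5, 0.002]
wrist_force: [-0.0, 0.5, -2.9]
gripper_width: 0.0492
finger_force: 63.1
```

```bash
python3 g.py 480,0,240,-20 432,356,240,83.4 432,356,240,10; python3 - <<'E'
from seg import *
w=read_camera('wrist');cv2.imwrite('pics/w11.png',w['image'][:,:,::-1])
E
```

```text
t 26.2 grasp [ 0.458 -0.115  0.256] ydir -29.97 zdir [ 0.007 -0.004 -1.   ] q [-0.462 -0.186  2.057 -0.     1.262  0.061] w 0.0492 F [-0.033  0.517 -2.904]
480,0,240,-20 [0.46, 0.01, -9.97, 11.08, -3.76, 1.54]
432,356,240,83.4 [0.33, 0.44, -113.37, 39.52, -25.71, 1.38]
432,356,240,10 [0.45, 0.13, -39.97, 39.52, -25.71, 1.38]
```

{"method": "servo_tool", "body": {"moves": [[[0,0,-40,39.5,-25.7,0,1],[0,0,-40,39.5,-25.7,0,1],[0,0,-40,39.5,-25.7,0,1],[0,0,-40,39.5,-25.7,0,1],[0,0,-40,39.5,-25.7,0,1],[0,0,-40,39.5,-25.7,0,1],[0,0,-40,39.5,-25.7,0,1],[0,0,-40,39.5,-25.7,0,1],[0,0,-40,39.5,-25.7,0,1],[0,0,-40,39.5,-25.7,0,1],[0,0,-40,39.5,-25.7,0,1],[0,0,-40,39.5,-25.7,0,1]]]}}

```text
t: 27.25
ee_pos: [0.4288, 0.3601, 0.3023]
tcp_rot: [-0.002, 0.641, 0.767, -0.002]
wrist_force: [-0.2, -0.9, -2.7]
gripper_width: 0.0494
finger_force: 63.1
```

{"method": "servo_tool", "body": {"moves": [[[0,0,0,0,0,0,1],[0,0,0,0,0,0,1],[0,0,0,0,0,0,1],[0,0,0,0,0,0,1]]]}}

```text
t: 27.58
ee_pos: [0.4311, 0.3547, 0.3047]
tcp_rot: [-0.0, 0.643, 0.766, -0.001]
wrist_force: [-0.2, -0.4, -2.4]
gripper_width: 0.0497
finger_force: 63.1
```

```bash
python3 g.py 432,356,195,10; python3 - <<'E'
from seg import *
w=read_camera('wrist')['image']
cv2.imwrite('pics/w12.png',w[:,:,::-1])
E
```

```text
t 27.58 grasp [0.431 0.355 0.251] ydir 9.91 zdir [-0.002 -0.001 -1.   ] q [ 0.507  0.03   1.865 -0.     1.249  0.334] w 0.0497 F [-0.169 -0.395 -2.4  ]
432,356,195,10 [-0.11, 0.06, -0.09, 0.12, 0.12, 5.57]
```

View pics/w12.png

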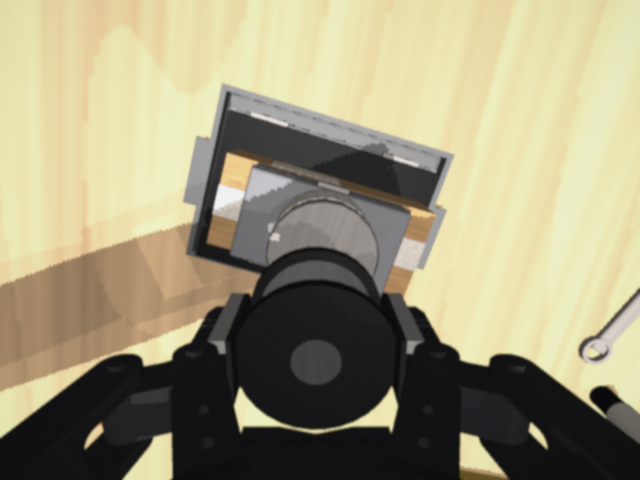

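{"method": "servo_tool", "body": {"moves": [[[0,0,0,0.1,0.1,2,1],[0,0,0,0.1,0.1,4,1],[0,0,0,0.1,0.1,5.2,1],[0,0,0,0.1,0.1,5.6,1],[0,0,0,0.1,0.1,5.6,1],[0,0,0,0.1,0.1,5.6,1],[0,0,0,0.1,0.1,5.6,-0.6],[0,0,0,0.1,0.1,5.6,-0.6],[0,0,0,0.1,0.1,5.6,-0.6],[0,0,0,0.1,0.1,3,-0.6],[0,0,0,0.1,0.1,-1,-0.6],[0,0,0,0.1,0.1,-4,-0.6]]]}}

```text
t: 28.63
ee_pos: [0.432, 0.3575, 0.3482]
tcp_rot: [0.0, 0.643, 0.766, 0.001]
wrist_force: [0.8, 1.9, 0.6]
gripper_width: 0.0684
finger_force: 0.0
```

```bash
python3 - <<'E'
from seg import *
s=sense();p,R0=tool(s);print(s['t'],p,s['gripper_width'],s['qpos'])
# side tool poses: tool z tilted 60deg from down toward +y or -y, y axis along +-x
for sg in(1,-1):
    a=np.radians(60);z=np.array([0,sg*np.sin(a),-np.cos(a)])
    for yd in (1,-1):
        y=np.array([yd,0,0.]);Rt=R.from_matrix(np.c_[np.cross(y,z),y,z]);print(sg,yd,nrow([.52,.1,.3],Rt,s))
E
```

```text
28.6333 [0.43200903 0.35748317 0.34824855] 0.06838961390323774 [ 5.10355552e-01  1.76461170e-03  1.81312817e+00 -9.44117751e-06
  1.32527039e+00  3.35482647e-01]
1 1 [-5.18, 59.81, 9.12, -31.49, 3.37, 2.11]
1 -1 [-85.52, -7.4, -148.23, -31.49, 3.37, 2.11]
-1 1 [5.31, -59.87, 9.05, -22.28, 5.0, 2.12]
-1 -1 [85.64, 7.6, -148.23, -22.28, 5.0, 2.12]
```

```bash
cat > side.py <<'E'
import sys
from h import *
# args: x,y,z grasp mm, tilt deg from down toward +y, roll deg about tool z
def side(tilt,roll=0):
    a=np.radians(tilt);z=np.array([0,np.sin(a),-np.cos(a)]);y=np.array([1,0,0.])
    return R.from_matrix(np.c_[np.cross(y,z),y,z])*R.from_rotvec([0,0,np.radians(roll)])
if __name__=="__main__":
    np.set_printoptions(suppress=True,precision=3)
    s=sense();p,r=tool(s);print("t",round(s["t"],2),"grasp",p+r.apply([0,0,.054]),"x,y,z axes",r.as_matrix().T.tolist() and r.as_matrix().T.round(3).tolist(),"q",s["qpos"],"w",round(s["gripper_width"],4),"F",s["wrist_force"])
    for a in sys.argv[1:]:
        v=[float(k) for k in a.split(",")];print(a,nrow(np.array(v[:3])/1000,side(*v[3:]),s))
E
python3 side.py 480,-95,300,60; python3 - <<'E'
from seg import *
t=read_camera('top');im=t['image'];cv2.imwrite('pics/t13.png',im[:,:,::-1])
seg(t,['tub','bin'])
print(ray(t,[(428,134),(230,134)],.0),ray(t,[(439,116),(222,120)],.1))
E
```

```text
t 28.63 grasp [0.432 0.358 0.294] x,y,z axes [[-0.174, 0.985, 0.0], [0.985, 0.174, 0.001], [0.001, 0.001, -1.0]] q [ 0.51   0.002  1.813 -0.     1.325  0.335] w 0.0684 F [0.779 1.86  0.564]
480,-95,300,60 [-5.18, 59.81, 9.12, -50.0, -3.96, 2.1]
tub: centre 458.9 9.2 size 63.0x60.9 longaxis -89.8deg
bin: centre 656.8 2.5 size 188.8x142.3 longaxis -3.3deg
[[ 0.78134887 -0.20242676]
 [ 0.78078583  0.19902063]] [[ 0.77821837 -0.20053111]
 [ 0.77016594  0.19425188]]
```

{"method": "servo_tool", "body": {"moves": [[[0,0,0,-4,0,0,-0.6],[0,0,0,-8,0,0,-0.8],[0,0,0,-12,0,0,-1],[-5.2,59.8,9.1,-50,-4,0,-1],[-5.2,59.8,9.1,-50,-4,0,-1],[-5.2,59.8,9.1,-50,-4,0,-1],[-5.2,59.8,9.1,-50,-4,0,-1],[-5.2,59.8,9.1,-50,-4,0,-1],[-5.2,59.8,9.1,-50,-4,0,-1],[-5.2,59.8,9.1,-50,-4,0,-1],[-5.2,59.8,9.1,-50,-4,0,-1],[-5.2,59.8,9.1,-50,-4,0,-1]]]}}

```text
t: 29.68
ee_pos: [0.4784, -0.1379, 0.3453]
tcp_rot: [-0.354, 0.613, 0.61, 0.355]
wrist_force: [0.9, 0.3, 0.2]
gripper_width: 0.085
finger_force: 0.0
```

```bash
python3 side.py 459,-95,160,60
```

```text
t 29.68 grasp [ 0.479 -0.091  0.319] x,y,z axes [[0.002, 0.496, 0.868], [1.0, -0.003, -0.001], [0.003, 0.868, -0.496]] q [-0.729  0.078  1.906  0.758  1.905 -0.759] w 0.085 F [0.933 0.274 0.226]
459,-95,160,60 [0.14, -0.23, -0.13, -13.94, -1.92, 7.52]
```

{"method": "servo_tool", "body": {"moves": [[[0,0,0,-14,-2,7.5,-1],[0,0,0,-14,-2,7.5,-1],[0,0,0,-14,-2,7.5,-1],[0,0,0,-14,-2,7.5,-1],[0,0,0,-14,-2,7.5,-1],[0,0,0,-14,-2,7.5,-1],[0,0,0,-14,-2,7.5,-1]]]}}

```text
t: 30.27
ee_pos: [0.46, -0.1408, 0.1892]
tcp_rot: [-0.352, 0.612, 0.613, 0.354]
wrist_force: [0.7, -0.6, 0.4]
gripper_width: 0.0855
finger_force: 0.0
```

```bash
python3 side.py 459,-86,110,60 459,9,55,60
```

```text
t 30.27 grasp [ 0.46  -0.094  0.162] x,y,z axes [[-0.002, 0.502, 0.865], [1.0, -0.0, 0.002], [0.001, 0.865, -0.502]] q [-0.754  0.266  2.017  0.689  1.69  -0.984] w 0.0855 F [ 0.72  -0.616  0.404]
459,-86,110,60 [0.06, 0.13, 0.11, -4.11, -0.11, 3.31]
459,9,55,60 [0.06, 0.13, 0.11, -4.1, -0.13, 14.29]
```

{"method": "servo_tool", "body": {"moves": [[[0,0,0,-4.1,-0.1,3.3,-1],[0,0,0,-4.1,-0.1,3.3,-1],[0,0,0,-4.1,-0.1,7,-1],[0,0,0,-4.1,-0.1,10,-1],[0,0,0,-4.1,-0.1,12.5,-1],[0,0,0,-4.1,-0.1,14,-1],[0,0,0,-4.1,-0.1,14.2,-1],[0,0,0,-4.1,-0.1,14.2,-1]]]}}

```text
t: 30.93
ee_pos: [0.4584, -0.0376, 0.0815]
tcp_rot: [-0.353, 0.612, 0.613, 0.353]
wrist_force: [-0.9, -0.6, 0.5]
gripper_width: 0.0854
finger_force: 0.0
```

```bash
python3 side.py 459,9,55,60; python3 - <<'E'
from seg import *
w=read_camera('wrist')['image'];s=read_camera('scene')['image']
b=np.zeros((480,380,3),np.uint8);b[:285]=cv2.resize(w,(380,285))
a=cv2.resize(s[120:300,260:417],(419,480))
cv2.imwrite('pics/c14.png',np.hstack([a,b])[:,:,::-1])
E
```

```text
t 30.93 grasp [0.458 0.009 0.054] x,y,z axes [[-0.001, 0.501, 0.865], [1.0, 0.002, 0.001], [-0.001, 0.865, -0.501]] q [-0.598  0.398  2.126  0.804  1.445 -1.069] w 0.0854 F [-0.877 -0.603  0.48 ]
459,9,55,60 [-0.06, 0.07, 0.08, 0.04, 0.06, -0.04]
```

View pics/c14.png

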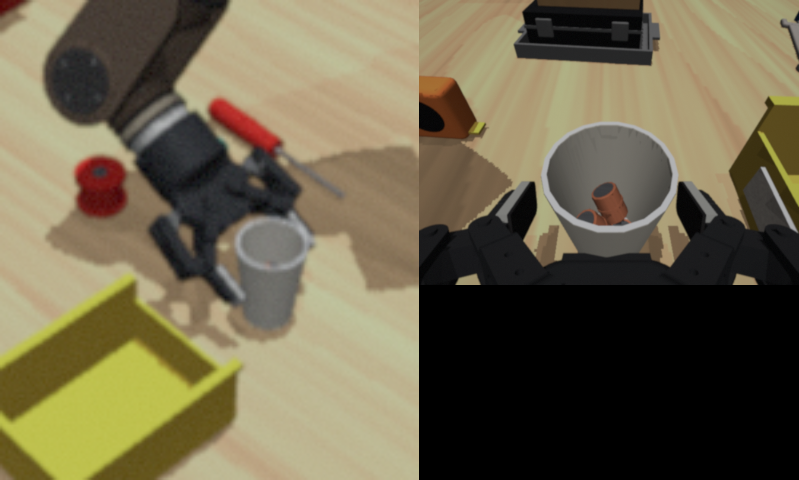

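{"method": "servo_tool", "body": {"moves": [[[0,0,0,0,0,0,1],[0,0,0,0,0,0,1],[0,0,0,0,0,0,1],[0,0,0,0,0,0,1],[0,0,0,2,0,-1.2,1],[0,0,0,5.2,0,-3,1],[0,0,0,8.6,0,-5,1],[0,0,0,12,0,-7,1],[0,0,0,15.6,0,-9,1],[0,0,0,15.6,0,-9,1],[0,0,0,15.6,0,-9,1],[0,0,0,15.6,0,-9,1]]]}}

```text
t: 32.03
ee_pos: [0.4573, -0.0374, 0.2596]
tcp_rot: [-0.353, 0.613, 0.612, 0.352]
wrist_force: [0.1, 0.1, -1.3]
gripper_width: 0.0568
finger_force: 63.8
```

```bash
python3 side.py 615,2,230,60 615,2,230,85;python3 - <<'E'
from seg import *
seg(read_camera('top'),['bin'])
E
```

```text
t 32.03 grasp [0.457 0.009 0.233] x,y,z axes [[0.002, 0.502, 0.865], [1.0, -0.0, -0.002], [-0.001, 0.865, -0.502]] q [-0.599  0.045  2.113  0.803  1.7   -0.804] w 0.0568 F [ 0.106  0.102 -1.314]
615,2,230,60 [-0.05, 0.12, -0.09, -0.57, 15.77, -0.52]
615,2,230,85 [-0.03, 25.12, -0.1, -2.85, 15.77, -0.01]
bin: centre 656.8 2.4 size 188.3x141.9 longaxis -3.1deg
```

{"method": "servo_tool", "body": {"moves": [[[0,25,0,-2.8,15.8,0,1],[0,25,0,-2.8,15.8,0,1],[0,25,0,-2.8,15.8,0,1],[0,25,0,-2.8,15.8,0,1],[0,25,0,-2.8,15.8,0,1],[0,25,0,-2.8,15.8,0,1],[0,25,0,-2.8,15.8,0,1],[0,25,0,-2.8,15.8,0,1]]]}}

```text
t: 32.75
ee_pos: [0.6149, -0.0513, 0.236]
tcp_rot: [-0.478, 0.522, 0.521, 0.477]
wrist_force: [-0.2, -0.0, -0.8]
gripper_width: 0.0566
finger_force: 64.4
```

```bash
python3 side.py 622,2,180,85 622,2,180,85,80
```

```text
t 32.75 grasp [0.615 0.003 0.231] x,y,z axes [[0.002, 0.088, 0.996], [1.0, 0.0, -0.002], [-0.0, 0.996, -0.088]] q [-0.509  0.508  1.742  1.165  1.899 -0.769] w 0.0566 F [-0.19  -0.038 -0.784]
622,2,180,85 [-0.02, 0.04, -0.1, -5.11, 0.72, 0.4]
622,2,180,85,80 [0.01, 0.04, 79.9, -5.11, 0.72, 0.4]
```

{"method": "servo_tool", "body": {"moves": [[[0,0,80,-5,0.7,0.4,1],[0,0,80,-5,0.7,0.4,1],[0,0,80,-5,0.7,0.4,1],[0,0,80,-5,0.7,0.4,1],[0,0,80,-5,0.7,0.4,1],[0,0,80,-5,0.7,0.4,1],[0,0,80,-5,0.7,0.4,1],[0,0,80,-5,0.7,0.4,1],[0,0,80,-5,0.7,0.4,1],[0,0,80,-5,0.7,0.4,1],[0,0,80,-5,0.7,0.4,1],[0,0,80,-5,0.7,0.4,1]]]}}

```text
t: 33.75
ee_pos: [0.6222, -0.052, 0.1879]
tcp_rot: [-0.672, 0.735, 0.064, 0.058]
wrist_force: [-0.3, -0.5, -1.0]
gripper_width: 0.057
finger_force: 64.5
```

{"method": "servo_tool", "body": {"moves": [[[0,0,65,0,0,0,1],[0,0,65,0,0,0,1],[0,0,65,0,0,0,1],[0,0,65,0,0,0,1],[0,0,65,0,0,0,1],[0,0,65,0,0,0,1],[0,0,65,0,0,0,1],[0,0,65,0,0,0,1],[0,0,65,0,0,0,1],[0,0,65,0,0,0,1],[0,0,65,0,0,0,1],[0,0,65,0,0,0,1]]]}}

```text
t: 34.75
ee_pos: [0.6227, -0.0519, 0.1869]
tcp_rot: [-0.599, 0.655, -0.339, -0.311]
wrist_force: [-0.9, -0.0, -0.9]
gripper_width: 0.0569
finger_force: 64.4
```

{"method": "servo_tool", "body": {"moves": [[[0,0,0,0,0,0,1],[0,0,0,0,0,0,1],[0,0,0,0,0,0,1],[0,0,0,0,0,0,1],[0,0,0,0,0,0,1],[0,0,0,0,0,0,1],[0,0,0,0,0,0,1],[0,0,0,0,0,0,1]]]}}

```text
t: 35.42
ee_pos: [0.6228, -0.0519, 0.186]
tcp_rot: [-0.599, 0.654, -0.341, -0.312]
wrist_force: [0.6, -0.1, -1.6]
gripper_width: 0.0568
finger_force: 64.4
```

```bash
python3 side.py 622,2,230,85,80; python3 - <<'E'
from seg import *
for n in('top','scene'):
    c=read_camera(n);im=c['image'];cv2.imwrite(f'pics/{n}15.png',im[:,:,::-1])
    hsv=cv2.cvtColor(im,cv2.COLOR_RGB2HSV);H,S,V=cv2.split(hsv)
    m=((H<14)&(S>90)&(V>50)).astype(np.uint8)
    k,l,st,ce=cv2.connectedComponentsWithStats(m)
    print(n,[(ce[i].round().tolist(),int(st[i,4]),ray(c,ce[i],.013).round(3).tolist()) for i in range(1,k) if st[i,4]>15])
E
```

```text
t 35.42 grasp [0.623 0.002 0.181] x,y,z axes [[0.573, -0.072, -0.816], [-0.819, -0.05, -0.571], [-0.0, 0.996, -0.088]] q [-0.504  0.599  1.72   1.149  1.868  1.697] w 0.0568 F [ 0.632 -0.058 -1.575]
622,2,230,85,80 [0.05, -0.01, -65.03, -4.02, -2.71, -0.42]
top [([179.0, 20.0], 9247, [[1.023, 0.311]]), ([344.0, 154.0], 17, [[0.735, -0.032]]), ([628.0, 328.0], 3513, [[0.397, -0.564]]), ([609.0, 351.0], 1535, [[0.355, -0.525]]), ([262.0, 384.0], 229, [[0.291, 0.122]])]
scene [([556.0, 67.0], 623, [[-0.593, -0.029]]), ([608.0, 114.0], 2369, [[-0.443, 0.221]]), ([204.0, 118.0], 2206, [[0.433, -0.676]]), ([351.0, 167.0], 281, [[0.291, -0.18]]), ([298.0, 185.0], 214, [[0.445, -0.233]]), ([446.0, 204.0], 52, [[0.229, 0.097]]), ([440.0, 219.0], 223, [[0.285, 0.119]]), ([292.0, 269.0], 41, [[0.652, -0.031]]), ([274.0, 282.0], 40, [[0.708, -0.034]])]
```

{"method": "servo_tool", "body": {"moves": [[[0,0,20,0,0,0,1],[0,0,20,0,0,0,1],[0,0,20,0,0,0,1],[0,0,6,0,0,0,1],[0,0,6,0,0,0,1],[0,0,20,0,0,0,1],[0,0,20,0,0,0,1],[0,0,20,0,0,0,1],[0,0,20,0,0,0,1],[0,0,20,0,0,0,1]]]}}

```text
t: 36.35
ee_pos: [0.6228, -0.0519, 0.1861]
tcp_rot: [-0.536, 0.586, -0.448, -0.411]
wrist_force: [-0.4, 0.0, -0.5]
gripper_width: 0.0567
finger_force: 64.4
```

{"method": "servo_tool", "body": {"moves": [[[0,0,-80,0,0,0,1],[0,0,-80,0,0,0,1],[0,0,-80,0,0,0,1],[0,0,-80,0,0,0,1],[0,0,-80,0,0,0,1],[0,0,-80,0,0,0,1],[0,0,-80,0,0,0,1],[0,0,-80,0,0,0,1],[0,0,-80,0,0,0,1],[0,0,-80,0,0,0,1],[0,0,-80,0,0,0,1],[0,0,-80,0,0,0,1]]]}}

```text
t: 37.35
ee_pos: [0.6228, -0.0519, 0.1861]
tcp_rot: [-0.675, 0.737, 0.034, 0.031]
wrist_force: [-0.3, 0.0, -0.5]
gripper_width: 0.0571
finger_force: 64.4
```

{"method": "servo_tool", "body": {"moves": [[[0,0,-85,0,0,0,1],[0,0,-85,0,0,0,1],[0,0,-85,0,0,0,1],[0,0,-85,0,0,0,1],[0,0,-85,0,0,0,1],[0,0,-85,0,0,0,1],[0,0,-85,0,0,0,1],[0,0,-85,0,0,0,1],[0,0,-85,0,0,0,1],[0,0,-85,0,0,0,1],[0,0,-85,0,0,0,1],[0,0,-85,0,0,0,1]]]}}

```text
t: 38.35
ee_pos: [0.6228, -0.0519, 0.1861]
tcp_rot: [-0.477, 0.52, 0.523, 0.478]
wrist_force: [-0.3, 0.1, -1.7]
gripper_width: 0.057
finger_force: 64.4
```

```bash
python3 side.py 600,2,300,60; python3 - <<'E'
from seg import *
c=read_camera('wrist')['image'];hsv=cv2.cvtColor(c,cv2.COLOR_RGB2HSV);H,S,V=cv2.split(hsv);m=((H<14)&(S>70)&(V>40)).astype(np.uint8)
print('copper px in wrist', m[100:420,180:460].sum());cv2.imwrite('pics/w16.png',c[:,:,::-1])
E
```

```text
t 38.35 grasp [0.623 0.002 0.181] x,y,z axes [[-0.004, 0.088, 0.996], [1.0, 0.001, 0.004], [-0.0, 0.996, -0.088]] q [-0.504  0.599  1.72   1.149  1.868 -0.839] w 0.057 F [-0.281  0.1   -1.685]
600,2,300,60 [0.04, -24.95, 0.23, 14.11, -2.23, -0.53]
copper px in wrist 3
```

{"method": "servo_tool", "body": {"moves": [[[0,0,0.2,5,0,0,1],[0,-25,0.2,15,-6,0,1],[0,-25,0.2,15,-6,0,1],[0,-25,0.2,15,-6,0,1],[0,-25,0.2,15,-6,0,1],[0,-25,0.2,15,-6,0,1],[0,-25,0.2,15,-6,0,1],[0,-25,0.2,15,-6,0,1],[0,-25,0.2,15,-6,0,1],[0,-25,0.2,15,-6,0,1]]]}}

```text
t: 39.23
ee_pos: [0.5627, -0.0388, 0.3327]
tcp_rot: [-0.357, 0.614, 0.61, 0.352]
wrist_force: [-0.0, 0.5, -1.4]
gripper_width: 0.0571
finger_force: 64.4
```

```bash
python3 side.py 500,200,335,60 432,356,335,60; python3 - <<'E'
from seg import *
def cop(n,box):
    im=read_camera(n);c=im['image'];cv2.imwrite(f'pics/{n}17.png',c[:,:,::-1])
    hsv=cv2.cvtColor(c,cv2.COLOR_RGB2HSV);H,S,V=cv2.split(hsv);m=((H<16)&(S>60)&(V>40)).astype(np.uint8);x0,y0,x1,y1=box
    k,l,st,ce=cv2.connectedComponentsWithStats(m[y0:y1,x0:x1]);print(n,[((ce[i]+[x0,y0]).round().tolist(),int(st[i,4])) for i in range(1,k) if st[i,4]>8])
    return im
cop('wrist',(150,100,490,470));t=cop('top',(270,115,385,255));cop('scene',(235,225,360,320))
seg(t,['bin'])
im=t['image']
# dark/spool top: find hub/rim on stack
g=im.max(2);m=((g<95)).astype(np.uint8)*255
blob(t,m,(70,270,140,345),.209,'spooltop?')
E
```

```text
t 39.23 grasp [0.563 0.008 0.306] x,y,z axes [[0.009, 0.498, 0.867], [1.0, -0.002, -0.009], [-0.003, 0.867, -0.498]] q [-0.499  0.168  1.83   0.881  1.745 -0.617] w 0.0571 F [-0.029  0.531 -1.412]
500,200,335,60 [-0.19, -0.14, -0.52, 12.05, -6.33, 15.22]
432,356,335,60 [-0.19, -0.14, -0.52, 19.75, -13.16, 28.77]
wrist [([309.0, 136.0], 39), ([280.0, 190.0], 36), ([184.0, 193.0], 26), ([239.0, 196.0], 39), ([198.0, 197.0], 25), ([212.0, 195.0], 31), ([274.0, 201.0], 9), ([185.0, 202.0], 11), ([193.0, 202.0], 9), ([201.0, 206.0], 13), ([262.0, 207.0], 19), ([203.0, 218.0], 215), ([194.0, 209.0], 12), ([162.0, 211.0], 12), ([204.0, 211.0], 12), ([246.0, 215.0], 10), ([164.0, 215.0], 11)]
top [([347.0, 154.0], 76), ([339.0, 167.0], 9)]
scene [([293.0, 270.0], 52), ([273.0, 283.0], 41)]
bin: centre 641.9 20.5 size 158.5x80.6 longaxis -4.8deg
spooltop?: centre 432.0 351.0 size 64.8x49.4 longaxis -86.4deg
```

{"method": "servo_tool", "body": {"moves": [[[0,0,-0.5,3.5,0,-2,1],[0,0,-0.5,19.7,-13.2,28.8,1],[0,0,-0.5,19.7,-13.2,28.8,1],[0,0,-0.5,19.7,-13.2,28.8,1],[0,0,-0.5,19.7,-13.2,28.8,1],[0,0,-0.5,19.7,-13.2,28.8,1],[0,0,-0.5,19.7,-13.2,28.8,1],[0,0,-0.5,19.7,-13.2,28.8,1],[0,0,-0.5,19.7,-13.2,28.8,1],[0,0,-0.5,19.7,-13.2,28.8,1],[0,0,-0.5,19.7,-13.2,28.8,1],[0,0,-0.5,19.7,-13.2,28.8,1]]]}}

```text
t: 40.38
ee_pos: [0.4297, 0.3111, 0.3619]
tcp_rot: [-0.354, 0.61, 0.615, 0.353]
wrist_force: [-0.5, 0.3, -1.2]
gripper_width: 0.0568
finger_force: 64.5
```

{"method": "servo_tool", "body": {"moves": [[[0,0,0,0,0,0,1],[0,0,0,0,0,0,1],[0,0,0,0,0,0,1],[0,0,0,0,0,0,1]]]}}

```text
t: 40.72
ee_pos: [0.4323, 0.3083, 0.3623]
tcp_rot: [-0.352, 0.612, 0.613, 0.354]
wrist_force: [-0.9, -0.3, -0.0]
gripper_width: 0.0569
finger_force: 64.5
```

```bash
python3 side.py 432,356,270,60 432,356,264,60; python3 - <<'E'
from seg import *
t=read_camera('top');c=t['image'];cv2.imwrite('pics/top18.png',c[:,:,::-1]);s=read_camera('scene')
seg(t,['bin'])
for n,im,box in(('top',t,(230,60,430,330)),('scene',s,(235,225,420,360))):
    hsv=cv2.cvtColor(im['image'],cv2.COLOR_RGB2HSV);H,S,V=cv2.split(hsv);m=((H<17)&(S>60)&(V>40)).astype(np.uint8);x0,y0,x1,y1=box
    k,l,st,ce=cv2.connectedComponentsWithStats(m[y0:y1,x0:x1]);print(n,[((ce[i]+[x0,y0]).round().tolist(),int(st[i,4]),st[i,:4].tolist(),ray(im,ce[i]+[x0,y0],.015).round(3).tolist()) for i in range(1,k) if st[i,4]>8])
E
```

```text
t 40.72 grasp [0.432 0.355 0.335] x,y,z axes [[-0.003, 0.501, 0.866], [1.0, 0.001, 0.003], [0.001, 0.866, -0.501]] q [ 0.124 -0.178  2.118  1.108  1.286 -0.272] w 0.0569 F [-0.939 -0.317 -0.014]
432,356,270,60 [0.04, 0.05, 0.2, -5.61, -0.05, 3.35]
432,356,264,60 [0.04, 0.05, 0.2, -6.13, -0.05, 3.65]
bin: centre 656.8 2.4 size 188.3x142.0 longaxis -3.1deg
top [([346.0, 160.0], 177, [108, 91, 16, 22], [[0.721, -0.036]]), ([341.0, 194.0], 86, [105, 129, 12, 12], [[0.652, -0.025]]), ([242.0, 268.0], 14, [8, 206, 8, 4], [[0.508, 0.165]]), ([233.0, 277.0], 16, [0, 213, 7, 8], [[0.49, 0.181]]), ([262.0, 276.0], 9, [30, 214, 5, 4], [[0.492, 0.127]]), ([239.0, 278.0], 11, [7, 217, 5, 5], [[0.487, 0.17]]), ([254.0, 285.0], 48, [15, 219, 18, 11], [[0.475, 0.141]]), ([239.0, 287.0], 14, [6, 223, 7, 8], [[0.471, 0.17]]), ([427.0, 292.0], 83, [195, 222, 5, 22], [[0.462, -0.189]]), ([253.0, 312.0], 1261, [0, 225, 54, 45], [[0.423, 0.143]]), ([267.0, 293.0], 22, [32, 231, 10, 5], [[0.46, 0.116]])]
scene [([409.0, 237.0], 17, [171, 8, 7, 8], [[0.388, 0.101]]), ([415.0, 244.0], 26, [176, 14, 9, 10], [[0.395, 0.123]]), ([293.0, 270.0], 48, [55, 40, 6, 10], [[0.654, -0.029]]), ([273.0, 282.0], 46, [34, 55, 9, 7], [[0.709, -0.033]]), ([409.0, 284.0], 9, [172, 58, 5, 5], [[0.502, 0.188]]), ([252.0, 344.0], 22, [10, 114, 13, 8], [[0.843, 0.053]])]
```

{"method": "servo_tool", "body": {"moves": [[[0,0,0.2,-2,0,1.2,1],[0,0,0.2,-4,0,2.4,1],[0,0,0.2,-5.2,0,3.1,1],[0,0,0.2,-5.8,0,3.4,1],[0,0,0.2,-5.8,0,3.4,1],[0,0,0.2,-5.8,0,3.4,1],[0,0,0.2,-5.8,0,3.4,1]]]}}

```text
t: 41.4
ee_pos: [0.4323, 0.3097, 0.2966]
tcp_rot: [-0.353, 0.612, 0.613, 0.354]
wrist_force: [-0.1, 0.7, -1.0]
gripper_width: 0.0568
finger_force: 64.5
```

```bash
python3 side.py 432,356,264,60; python3 - <<'E'
from seg import *
t=read_camera('top')['image'];s=read_camera('scene');cv2.imwrite('pics/s19.png',s['image'][:,:,::-1])
E
```

```text
t 41.4 grasp [0.432 0.356 0.27 ] x,y,z axes [[-0.003, 0.5, 0.866], [1.0, 0.001, 0.003], [0.0, 0.866, -0.5]] q [ 0.126 -0.094  2.173  1.151  1.225 -0.403] w 0.0568 F [-0.051  0.73  -1.017]
432,356,264,60 [0.02, -0.0, 0.17, -0.51, -0.03, 0.24]
```

Lower to contact, then let the fingers open and check before retreating.

{"method": "servo_tool", "body": {"moves": [[[0,0,0.2,-0.3,0,0.2,1],[0,0,0.2,-0.5,0,0.3,1],[0,0,0.2,-0.6,0,0.3,1],[0,0,0.2,-0.6,0,0.3,1],[0,0,0.2,-0.6,0,0.3,1]]]}}

```text
t: 41.92
ee_pos: [0.4321, 0.3098, 0.2903]
tcp_rot: [-0.355, 0.612, 0.612, 0.354]
wrist_force: [-1.1, -0.2, 5.3]
gripper_width: 0.0569
finger_force: 64.2
```

```bash
python3 side.py 432,356,264,60
```

```text
t 41.92 grasp [0.432 0.357 0.263] x,y,z axes [[0.001, 0.498, 0.867], [1.0, 0.0, -0.001], [-0.001, 0.867, -0.498]] q [ 0.126 -0.085  2.178  1.158  1.222 -0.414] w 0.0569 F [-1.146 -0.211  5.343]
432,356,264,60 [-0.05, -0.16, -0.06, 0.03, -0.01, -0.08]
```

{"method": "servo_tool", "body": {"moves": [[[0,0,0,0,0,0,-0.7],[0,0,0,0,0,0,-1],[0,0,0,0,0,0,-1],[0,0,0,0,0,0,-1],[0,0,0,0,0,-1.5,-1],[0,0,0,0,0,-4,-1],[0,0,0,0,0,-7,-1],[0,0,0,0,0,-10,-1],[0,0,0,0,0,-14,-1],[0,0,0,0,0,-14,-1],[0,0,0,0,0,-14,-1],[0,0,0,0,0,-14,-1]]]}}

```text
t: 42.92
ee_pos: [0.4316, 0.1881, 0.3579]
tcp_rot: [-0.354, 0.613, 0.612, 0.352]
wrist_force: [-0.2, 1.2, -0.2]
gripper_width: 0.0854
finger_force: 0.0
```

```bash
python3 side.py; python3 - <<'E'
from seg import *
t=read_camera('top');s=read_camera('scene');w=read_camera('wrist')
for n,c in(('t',t),('s',s),('w',w)): cv2.imwrite(f'pics/{n}20.png',c['image'][:,:,::-1])
seg(t,['bin'])
# tub from the wrist view: pale low-saturation blob around its predicted place
P=np.array([.432,.356,.299,1]);
for n,c in(('t',t),('s',s),('w',w)):
    for z in(.299,.209):
        P[2]=z;q=c['world_to_cam']@P;k=c['camera_matrix']@q[:3];print(n,z,(k[:2]/k[2]).round(1))
    u,v=(k[:2]/k[2]).astype(int)
im=w['image'];hsv=cv2.cvtColor(im,cv2.COLOR_RGB2HSV)
m=((hsv[:,:,1]<35)&(hsv[:,:,2]>90)).astype(np.uint8)
k,l,st,ce=cv2.connectedComponentsWithStats(m);print([(ce[i].round().tolist(),st[i].tolist()) for i in range(1,k) if st[i,4]>1500])
E
```

```text
t 42.92 grasp [0.432 0.235 0.331] x,y,z axes [[0.003, 0.501, 0.865], [1.0, -0.001, -0.003], [-0.001, 0.865, -0.501]] q [-0.154 -0.242  2.178  1.028  1.516 -0.389] w 0.0854 F [-0.241  1.248 -0.197]
bin: centre 656.8 2.4 size 188.3x142.0 longaxis -3.1deg
t 0.299 [ 59.7 306.9]
t 0.209 [ 92.2 307. ]
s 0.299 [533. 216.]
s 0.209 [517.6 250.7]
w 0.299 [320.3 185.5]
w 0.209 [320.  276.5]
[([395.0, 72.0], [70, 0, 570, 223, 73784]), ([319.0, 220.0], [267, 155, 106, 147, 11128]), ([325.0, 345.0], [240, 292, 165, 148, 6850])]
```

{"method": "servo_tool", "body": {"moves": [[[0,0,0,0,0,-4,-1],[0,0,0,0,0,-6,-1],[0,0,0,0,0,-6,-1],[0,0,0,0,0,-6,-1],[0,0,0,0,0,-6,-1],[0,0,0,0,0,-6,-1]]]}}

```text
t: 43.57
ee_pos: [0.4313, 0.1372, 0.3873]
tcp_rot: [-0.355, 0.613, 0.612, 0.352]
wrist_force: [0.3, -0.0, 0.2]
gripper_width: 0.0857
finger_force: 0.0
```

```bash
python3 - <<'E'
from seg import *
t=read_camera('top');s=read_camera('scene')
for n,c,(x0,y0,x1,y1) in(('t',t,(25,270,125,345)),('s',s,(490,180,580,280))):
    hsv=cv2.cvtColor(c['image'],cv2.COLOR_RGB2HSV).astype(int)[y0:y1,x0:x1]
    m=((hsv[:,:,1]<35)&(hsv[:,:,2]>95)).astype(np.uint8)
    k,l,st,ce=cv2.connectedComponentsWithStats(m);print(n,[((ce[i]+[x0,y0]).round().tolist(),(st[i]+[x0,y0,0,0,0]).tolist()) for i in range(1,k) if st[i,4]>100])
seg(t,['bin'])
w=read_camera('wrist')['image'];hsv=cv2.cvtColor(w,cv2.COLOR_RGB2HSV);m=((hsv[:,:,1]<35)&(hsv[:,:,2]>90)).astype(np.uint8)[100:400,230:420]
for v in range(60,260,20):
    r=np.flatnonzero(m[v]);print(v+100,r.min()+230 if len(r) else None,r.max()+230 if len(r) else None)
E
```

```text
t [([111.0, 311.0], [91, 270, 34, 75, 1085]), ([58.0, 305.0], [34, 283, 49, 49, 1731])]
s [([530.0, 228.0], [509, 203, 44, 57, 1465])]
bin: centre 656.8 2.4 size 188.3x141.9 longaxis -3.1deg
160 284 382
180 276 375
200 283 354
220 287 380
240 292 345
260 297 340
280 275 348
300 250 367
320 244 397
340 230 397
```

```bash
python3 -c "
from bench import *
print(finish_job())"
```

```text
the job is handed in; nothing more can be done
None
```

The couplings (I counted three) are in the yellow bin. The kit stands as one centred stack in the grey tray, from the bottom: case, carton, drill index, tin, spool, upright tub. The last camera measurements agreed with this, and the job is handed in; it returned no verdict.

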